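End of lesson: sort the planes and chisels back into their trays

ROBOT

A 7-joint arm with a two-finger parallel gripper is mounted at the origin on the work surface. World frame = base frame: x ahead of the robot, y to its left, z up, the work surface at z = 0. Lengths are in m, angles in rad, forces in N, time in s.
With the tool pointing down it reaches from about 0.425 to 0.925 m from the base axis. Payload 6.8 kg.
Tool frame: the origin (TCP) lies between the finger pads; the fingertips stand r.tcp_to_tips ahead of it and the grasp point (between the pads) lies 3 mm ahead of it (r.tcp_to_tips is the distance from the TCP to the fingertips, in m); z points along the fingers, y is the line along which they close (so a half turn about z gives the same grasp; the last joint's range is limited). The gripper opens to 85 mm and grips with 20 to 120 N. Pads are 22 mm wide; open, the fingers measure 114 mm over their backs; the gripper's body (76 mm by 85 mm) begins 54 mm behind the grasp point. The pads swing forward as they close: fully open they stand 13 mm farther back than shut.
Start: joints at [-1.451, 0.477, 0.022, 1.555, -0.011, 1.109, -0.083], TCP at [0.152, 0.658, 0.253] pointing down, gripper open.
Joint ranges: [-2.96, 2.96], [-0.34, 2.1], [-1.41, 1.46], [0.24, 2.44], [-1.37, 4.51], [0.17, 1.92], [-2.96, 2.96]. Speed limits (rad/s): [2.39, 2.39, 3.14, 3.14, 3.14, 3.14, 3.14].

INTERFACE

Orientations are given as a rotation vector (axis times angle).
In Python, from bench import r gives the robot as it stands. The module is installed in compiled form; this text tells all that it offers.
- The arm moves only by the tool step_arm, never from a script. Its argument "moves" is a list of rows, each an object of numbers: "rx", "ry", "rz": the turn, a rotation vector about the tool's x, y, z in degrees; "dx", "dy", "dz": the shift along the tool's x, y, z in mm; "gripper": the opening, from -1 (shut) to 1 (fully open). In form: [{"rx": .., "ry": .., "rz": .., "dx": .., "dy": .., "dz": .., "gripper": ..}, ...]. A call has 1 to 20 rows; each row shifts and turns the commanded pose from where the row before left it, along the tool's axes as they then stand; what a row does not reach is not made up. A row lasts 1/8 s, in which the tool goes at most 62.5 mm and 10.7 degrees, less where a joint would pass 70% of its speed; a pose out of reach is approached as far as the arm can. A call is refused whole if a number of a shift passes 62.5 or a number of a turn 10.7, either way. A call with a gripper value outside its range is refused whole. The fingers move at their own pace and stop on an object; "grip_force" is the grip in N (left out, the last holds). Time passes only in rows, so rows that do not move let the fingers close. It gives the time, the measured TCP pose, the force, the opening and the grip force at its end, in the units of the state.
- r.get_obs(): the state, without advancing time (a new reading comes with each control period).
- r.grab_frame(name): name is "scene" or "top" or "wrist"; returns the picture (480x640x3 uint8, blue, green, red); there is no depth.
- r.camera_info(name): a dict with "mtx" (3x3 intrinsics, pixels), "rvec" (rotation vector, rad) and "tvec" (3), from world to camera coordinates, as OpenCV has them. Camera axes: x right, y down, z forward; pixel columns grow to the right and rows downward; lengths in m; the calibration is good to about 2 mm. The wrist camera is an equidistant fisheye: a pixel r from the principal point sees the ray r / f radians off the axis. A picture is of the moment at which its call begins: read the wrist's pose just before it. camera_info takes no time and is no camera call; for the wrist camera it gives the pose at the moment of the call.
- r.hand_in(): hands the job in; it is judged then, once.
The state is a dict: "clock": time; "joints": joint angles; "qvel": joint speeds; "tau": joint torques, N m; "tcp_pos": TCP position; "orientation": TCP orientation; "contact_force": force on the tool from outside, world axes, zero at the start; "moment": the same for the moment, N m; "grip_width": finger opening in m; "gripper_force": force on a finger pad.
Only numpy, scipy, OpenCV 4.12 (cv2) and the standard library are available. Lean on these libraries where they do the work, as an engineer would, in place of code of your own. Each camera call takes 0.05 s, during which the arm holds its last target. There are 200 camera calls.

TASK

Put the tools lying about on the bench back with their own kind: both loose chisels go in the tray that already holds a chisel, lying flat on its floor alongside that one with their cutting edges pointing the same way, and the loose block plane goes in the tray that already holds a plane, laid along it on its side like that one so that its iron is not on the wood. Set the plane down gently every time, never letting it drop or fall over, and leave everything else on the bench where it is.

Things in the scene. Friction and masses are not known exactly. Their poses are not given: they have to be found in the camera images.
- plane: Metal block plane, 160 x 50 x 48 mm, 0.5 to 0.8 kg, starts standing on its sole. Origin: centre of the sole; x along it to the toe (round nose with brass knob), y across, z out of the sole. Flat parallel cheeks, y = -25 and +25, from x = -80 to 58, 34 mm high. Centre of mass near x = -8, z = 17 mm.
- plane_mid (a point): Point inside the plane, at its x = 0, y = 0, z = 17 mm. It is 25 mm above the floor under the plane when the plane lies on either cheek.
- plane_front (a point): Point inside the front half of the plane, x = 35, y = 0, z = 17 mm. From x = 8 to 74 the top (cheek rims, and the knob, 24 mm across) is level at z = 34, parallel to the sole, and can be pinched against it. Behind that (x -70 to 5) the lever cap bulges to z = 48.
- plane_heel (a point): Centre of the plane's heel face (x = -80, z = 17 mm): flat, 50 x 34 mm, square to the sole, so that the plane stands by itself on its heel, toe up. It does not stand on its round toe.
- chisel_a: Short bench chisel, 190 mm long, 0.13 to 0.21 kg. Origin: under the middle of its length, level with the handle's underside; x towards the cutting edge, z up. Square wooden handle, rounded corners, 26 x 26 mm, x = -95 to 7; steel blade 20 x 4 mm, x = 22 to 95, at half the handle's height: it lies on the handle, blade 11 mm clear. Centre of mass near x = -35 mm.
- chisel_b: The second chisel, identical to chisel_a, lying the other way round at the start.
- chisel_a_mid (a point): Middle of chisel_a's length, on its axis, 13 mm above the underside of the handle.
- chisel_a_edge (a point): Cutting edge of chisel_a, at x = 95 mm, z = 13 mm.
- chisel_b_mid (a point): Middle of chisel_b's length, on its axis.
- chisel_b_edge (a point): Cutting edge of chisel_b, at x = 95 mm, z = 13 mm.
- tray_planes: Fixed open plywood tray, 240 mm (x) x 190 mm (y) outside, walls and floor 6 mm thick, rim 24 mm high. Origin: centre of its underside; x along its length (roughly away from the robot), floor at z = 6 mm. Another block plane lies fixed in it on its cheek along the +y wall, filling y = 41 to 89 mm, up to z = 56 mm; y = -89 to 41 mm is empty.
- tray_chisels: Fixed open plywood tray of the same size and axes as tray_planes. A like chisel lies fixed in it along y = 72 mm, cutting edge to +x, filling y = 59 to 85 mm, up to z = 32 mm; y = -89 to 59 mm is empty.
- try_square: Bystander: try square lying flat, dark wooden stock 112 x 18 x 18 mm, steel blade 150 mm. Origin on the bench near its middle.
- cork_block: Bystander: cork sanding block 110 x 60 x 30 mm, origin under its centre.
- offcut: Bystander: pine offcut 140 x 45 x 19 mm, origin under its centre.
- slat: Bystander: pine slat 200 x 25 x 10 mm lying flat, origin under its centre.
Mind the look-alikes: they are no part of the job. Leave any black look-alike of the chisel_b alone. What is shaped like the chisel_a but purple is not meant.

How it is judged:
By the outcome, as a careful person would: the job done as asked, in the order asked, and still so for the second after the job is handed in, with the robot touching nothing.
It also fails if it takes over 72 s, if anything falls off the work surface, if the arm or the gripper's body presses on something with over 40 N, if the wrist force passes 120 N, or if a joint passes its speed limit or range.

## Working session

There is one attempt and no reset: what is moved stays moved. The work goes in short steps, Python scripts to look and compute and a tool call to move; the robot and the scene stay as the last step left them, time stands still between calls to the robot, and variables do not carry over. Pictures are saved under pics/ and viewed, at most 10 in all, crops included, and the job is handed in when it is done.

Besides the shell and the picture viewer there is one more tool, called after "Call:" as name([rows], argument=value, ...), one row to a line, values as JSON. step_arm: Moves the arm, as the interface text tells. Its arguments: {"type":"object","properties":{"moves":{"type":"array","items":{"type":"object","properties":{"rx":{"type":"number"},"ry":{"type":"number"},"rz":{"type":"number"},"dx":{"type":"number"},"dy":{"type":"number"},"dz":{"type":"number"},"gripper":{"type":"number"}}}},"grip_force":{"type":"number"}},"required":["moves"]}

```bash
mkdir -p pics; ls
python3 - <<'E'
from bench import r
import cv2,numpy as np
o=r.get_obs();print({k:np.round(v,3) for k,v in o.items()},r.tcp_to_tips)
for n in("scene","top"):
    cv2.imwrite(f"pics/{n}0.png",r.grab_frame(n));c=r.camera_info(n);print(n,c)
    R=cv2.Rodrigues(np.array(c["rvec"]))[0];print(-R.T@np.array(c["tvec"]).ravel(),R[2])
E
```

```text
pics
{'clock': np.float64(0.0), 'joints': array([-1.451,  0.478,  0.022,  1.556, -0.011,  1.109, -0.083]), 'qvel': array([ 0.   , -0.001, -0.   , -0.   , -0.001,  0.   , -0.   ]), 'tau': array([-1.0000e-03, -5.9645e+01,  1.6080e+00, -2.8120e+01,  1.3000e-02,
        9.0000e-03, -0.0000e+00]), 'tcp_pos': array([0.152, 0.657, 0.252]), 'orientation': array([-3.570e-01, -3.121e+00,  3.000e-03]), 'contact_force': array([-0.092, -0.153,  0.149]), 'moment': array([-0.024, -0.004, -0.031]), 'gripper_force': np.float64(0.0), 'grip_width': np.float64(0.085)} 0.022
scene {'mtx': array([[457.30957443,   0.        , 319.15448246],
       [  0.        , 457.30957443, 237.69666901],
       [  0.        ,   0.        ,   1.        ]]), 'rvec': array([ 1.71840179,  1.86722443, -0.7064708 ]), 'tvec': array([ 0.03988568, -0.29794106,  1.4897929 ])}
[1.22410514 0.0388588  0.89994401] [-0.67237226 -0.03923942 -0.73917238]
top {'mtx': array([[585.85421746,   0.        , 315.70310041],
       [  0.        , 585.85421746, 229.73219946],
       [  0.        ,   0.        ,   1.        ]]), 'rvec': array([ 2.1451464 , -2.10366205,  0.18369657]), 'tvec': array([-0.01965742,  0.47484257,  1.56253739])}
[ 0.18905211 -0.02402141  1.62205649] [ 0.17822578  0.00849711 -0.98395293]
```

View pics/top0.png

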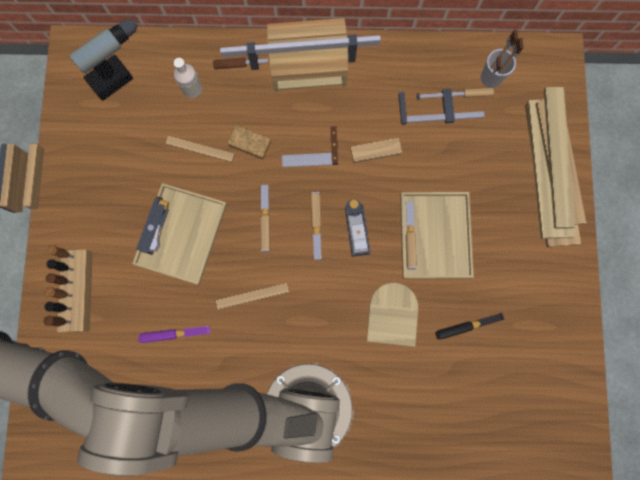

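View pics/scene0.png

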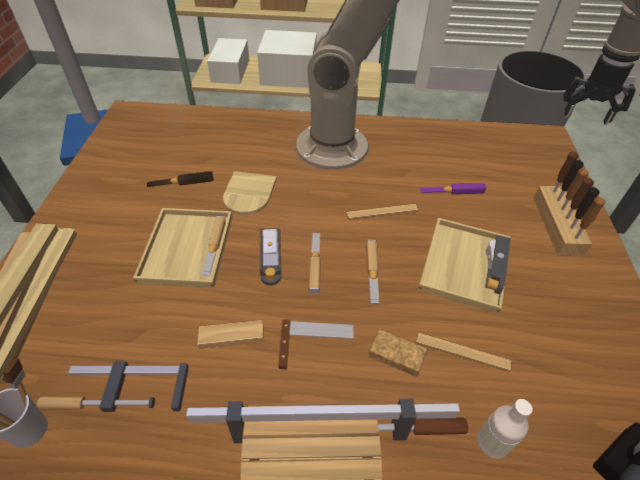

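The top view shows two wooden-handled loose chisels: (265,217) with its edge up the picture (+x), and (317,225) with its edge down. The purple one at (175,334) and the black one at (470,326) are look-alikes. The loose plane is at (357,228), toe at (354,204). The chisel tray is at (437,235) and the plane tray, which is rotated, at (180,233). I'll confirm this in a crop and measure.

```bash
cat > h.py <<'E'
import cv2,numpy as np
from bench import r
def ray(n,px,z,c=None):
    c=c or r.camera_info(n);R=cv2.Rodrigues(np.array(c["rvec"]))[0];C=-R.T@np.array(c["tvec"]).ravel()
    p=(np.array(px,float).reshape(-1,2)-c["mtx"][:2,2])/c["mtx"][0,0]
    if n=="wrist":
        a=np.linalg.norm(p,axis=1,keepdims=True);d=np.hstack([p/np.maximum(a,1e-9)*np.sin(a),np.cos(a)])
    else: d=np.hstack([p,np.ones((len(p),1))])
    d=d@R
    return (C+d*((z-C[2])/d[:,2:]))[:,:2]
def rect(m):
    cs=cv2.findContours(m,cv2.RETR_EXTERNAL,cv2.CHAIN_APPROX_NONE)[0]
    return [c for c in sorted(cs,key=cv2.contourArea,reverse=True)]
E
python3 - <<'E'
from h import *
im=cv2.imread("pics/top0.png");hsv=cv2.cvtColor(im,cv2.COLOR_BGR2HSV)
for p in[(265,240),(265,195),(317,210),(317,250),(290,220),(357,235),(354,204),(440,235),(190,240),(404,230),(470,230),(357,212)]:
    print(p,hsv[p[1],p[0]])
cv2.imwrite("pics/crop1.png",np.vstack([cv2.resize(im[175:275,240:400],None,fx=5,fy=5,interpolation=cv2.INTER_CUBIC)]))
E
```

```text
(265, 240) [ 16  93 181]
(265, 195) [120  23 175]
(317, 210) [ 17  95 174]
(317, 250) [119  29 175]
(290, 220) [ 14 143 139]
(357, 235) [114  19 198]
(354, 204) [ 19 140 184]
(440, 235) [ 21  71 186]
(190, 240) [ 20  76 172]
(404, 230) [ 19  72 183]
(470, 230) [ 19  80 175]
(357, 212) [113  30  77]
```

View pics/crop1.png

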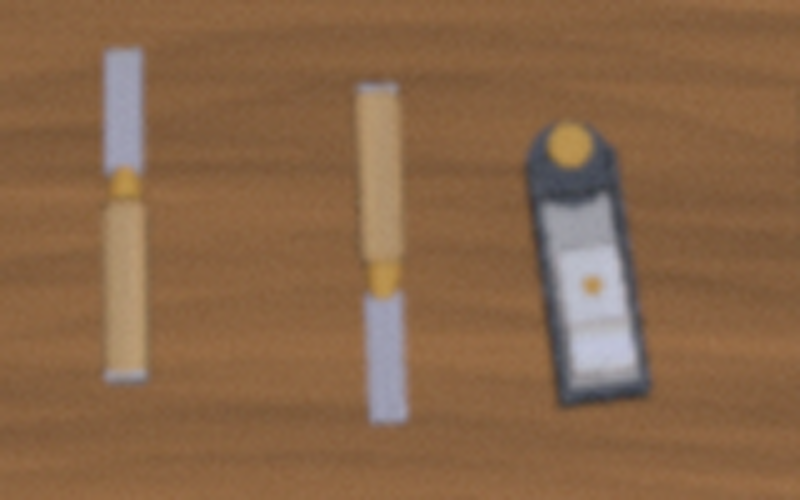

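The crop confirms two wood-handled chisels: the left one with its edge up at crop (123,48), the right one with its edge down at (388,422). The plane's toe is up, knob at (570,145). None of them is black or purple, so these are the tools meant. Next, measure them.

Run:
```python
from h import *
im=cv2.imread("pics/top0.png");hsv=cv2.cvtColor(im,cv2.COLOR_BGR2HSV)
H,S,V=[hsv[...,i].astype(int) for i in range(3)]
fg=(((S<112)&(V>120))|(H>60)|((S>130)&(V>165))).astype(np.uint8)*255
def box(x0,y0,x1,y1,z,name,m=fg):
    mm=np.zeros_like(m);mm[y0:y1,x0:x1]=m[y0:y1,x0:x1]
    mm=cv2.morphologyEx(mm,cv2.MORPH_CLOSE,np.ones((3,3)))
    c=rect(mm)[0].reshape(-1,2)
    w=ray("top",c,z)
    b=cv2.boxPoints(cv2.minAreaRect((w*1000).astype(np.float32)))
    e=[b[1]-b[0],b[2]-b[1]];e.sort(key=np.linalg.norm);d=e[1]*np.sign(e[1][0])
    print(name,"centre",b.mean(0).round(1),"size",[np.linalg.norm(x).round(1) for x in e],"dir",np.degrees(np.arctan2(d[1],d[0])).round(1))
box(250,175,285,260,.015,"chis1");box(300,180,335,270,.015,"chis2")
dark=((H>60)).astype(np.uint8)*255
box(335,190,380,265,.034,"plane")
print("knob",ray("top",[354,204],.034)*1000)
box(395,185,480,285,.024,"trayC",((S<112)&(V>90)|(H>60)).astype(np.uint8)*255)
box(125,175,235,290,.024,"trayP",((S<112)&(V>90)|(H>60)).astype(np.uint8)*255)
```

```text
chis1 centre [511.8 133.7] size [np.float32(25.5), np.float32(194.6)] dir 2.1
chis2 centre [493.2  -9.9] size [np.float32(27.3), np.float32(197.0)] dir 3.6
plane centre [ 489.  -124.7] size [np.float32(51.4), np.float32(157.2)] dir 8.9
knob [[ 551.31135129 -115.15348114]]
trayC centre [ 472.9 -343.6] size [np.float32(196.0), np.float32(244.4)] dir 1.3
trayP centre [463.5 369. ] size [np.float32(202.2), np.float32(244.4)] dir -15.8
```

Call:
step_arm([
  {"dx": -60,"dy": -60,"gripper": 1},
  {"dx": -60,"dy": -60},
  {"dx": -60,"dy": -60},
  {"dx": -60,"dy": -60},
])

```text
invalid input at $.moves[0]: expected keys rx, ry, rz, dx, dy, dz, gripper
```

Add to h.py:
```python
from scipy.spatial.transform import Rotation as Ro
def st():
    o=r.get_obs();R=Ro.from_rotvec(o["orientation"]).as_matrix()
    print("t",round(float(o["clock"]),2),"tcp",(1000*o["tcp_pos"]).round(1),"x",R[:,0].round(3),"y",R[:,1].round(3),"z",R[:,2].round(3),"q",o["joints"].round(2),"F",o["contact_force"].round(1),"w",round(float(o["grip_width"])*1000,1))
    return 1000*o["tcp_pos"],R
def to(t,zdir=(0,0,-1),xdir=None):
    "tool-axis shift to target t (mm) in present axes, in the new axes, and turn to zdir/xdir"
    p,R=st();d=np.array(t)-p;print("shift now-axes",(R.T@d).round(1))
    z=np.array(zdir,float);z/=np.linalg.norm(z);x=np.array(xdir,float);x-=z*(x@z);x/=np.linalg.norm(x)
    N=np.c_[x,np.cross(z,x),z];print("turn",np.degrees(Ro.from_matrix(R.T@N).as_rotvec()).round(1),"shift new-axes",(N.T@d).round(1))
def ang(a): return (np.cos(np.radians(a)),np.sin(np.radians(a)),0)
```

```text
(no output)
```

Call:
step_arm([
  {"rx": 0,"ry": 0,"rz": 0,"dx": -36,"dy": -36,"dz": 0,"gripper": 1},
  {"rx": 0,"ry": 0,"rz": 0,"dx": -36,"dy": -36,"dz": 0,"gripper": 1},
  {"rx": 0,"ry": 0,"rz": 0,"dx": -36,"dy": -36,"dz": 0,"gripper": 1},
  {"rx": 0,"ry": 0,"rz": 0,"dx": -36,"dy": -36,"dz": 0,"gripper": 1},
  {"rx": 0,"ry": 0,"rz": 0,"dx": -36,"dy": -36,"dz": 0,"gripper": 1},
  {"rx": 0,"ry": 0,"rz": 0,"dx": -36,"dy": -36,"dz": 0,"gripper": 1},
  {"rx": 0,"ry": 0,"rz": 0,"dx": -36,"dy": -36,"dz": 0,"gripper": 1},
  {"rx": 0,"ry": 0,"rz": 0,"dx": -36,"dy": -36,"dz": 0,"gripper": 1},
  {"rx": 0,"ry": 0,"rz": 0,"dx": -36,"dy": -36,"dz": 0,"gripper": 1},
  {"rx": 0,"ry": 0,"rz": 0,"dx": -36,"dy": -36,"dz": 0,"gripper": 1},
  {"rx": 0,"ry": 0,"rz": -7,"dx": 0,"dy": 0,"dz": 20,"gripper": 1},
  {"rx": 0,"ry": 0,"rz": -8,"dx": 0,"dy": 0,"dz": 20,"gripper": 1},
])

```text
clock: 1.6
tcp_pos: [0.4221, 0.2248, 0.2128]
orientation: [-0.057, 3.141, 0.0]
contact_force: [0.2, 0.2, -1.0]
grip_width: 0.0853
gripper_force: 0.0
```

Run:
```python
from h import *
to((477,132.4,26),xdir=ang(182.1))
```

```text
t 1.6 tcp [422.1 224.8 212.8] x [-0.999 -0.037 -0.   ] y [-0.037  0.999  0.   ] z [ 0.  0. -1.] q [-0.81  0.2   0.22  2.07 -0.06  0.88  1.05] F [ 0.2  0.2 -1. ] w 85.3
shift now-axes [-51.4 -94.4 186.8]
turn [ 0.  0. -0.] shift new-axes [-51.5 -94.4 186.8]
```

Call:
step_arm([
  {"rx": 0,"ry": 0,"rz": 0,"dx": -13,"dy": -24,"dz": 30,"gripper": 1},
  {"rx": 0,"ry": 0,"rz": 0,"dx": -13,"dy": -24,"dz": 36,"gripper": 1},
  {"rx": 0,"ry": 0,"rz": 0,"dx": -13,"dy": -23,"dz": 36,"gripper": 1},
  {"rx": 0,"ry": 0,"rz": 0,"dx": -12.5,"dy": -23.5,"dz": 36,"gripper": 0.5},
  {"rx": 0,"ry": 0,"rz": 0,"dx": 0,"dy": 0,"dz": 24,"gripper": 0.2},
  {"rx": 0,"ry": 0,"rz": 0,"dx": 0,"dy": 0,"dz": 16,"gripper": 0},
  {"rx": 0,"ry": 0,"rz": 0,"dx": 0,"dy": 0,"dz": 8,"gripper": 0},
  {"rx": 0,"ry": 0,"rz": 0,"dx": 0,"dy": 0,"dz": 0,"gripper": -1},
  {"rx": 0,"ry": 0,"rz": 0,"dx": 0,"dy": 0,"dz": 0,"gripper": -1},
  {"rx": 0,"ry": 0,"rz": 0,"dx": 0,"dy": 0,"dz": 0,"gripper": -1},
], grip_force=45)

```text
clock: 2.85
tcp_pos: [0.4768, 0.1332, 0.0279]
orientation: [-0.054, 3.14, 0.001]
contact_force: [1.1, -0.1, -0.3]
grip_width: 0.0254
gripper_force: 44.3
```

Run:
```python
from h import *
def tray(c,a,x,y,z): 
    u=np.array(ang(a));v=np.array(ang(a+90));return np.array([c[0],c[1],z])+u*x+v*y
print(tray((473,-343.6),1.3,-35,12,32))
to(tray((473,-343.6),1.3,-35,12,110),xdir=ang(181.3))
```

```text
[ 437.73676067 -332.39714536   32.        ]
t 2.85 tcp [476.8 133.2  27.9] x [-0.999 -0.034 -0.001] y [-0.034  0.999  0.001] z [ 0.001  0.001 -1.   ] q [-0.54  0.54  0.18  2.14 -0.2   0.47  1.4 ] F [ 1.1 -0.1 -0.3] w 25.4
shift now-axes [  54.9 -464.   -82.4]
turn [0.  0.1 0.7] shift new-axes [  49.6 -464.6  -82.1]
```

Call:
step_arm([
  {"rx": 0,"ry": 0,"rz": 0,"dx": 0,"dy": 0,"dz": -30,"gripper": -1},
  {"rx": 0,"ry": 0,"rz": 0,"dx": 0,"dy": -24,"dz": -52,"gripper": -1},
  {"rx": 0,"ry": 0,"rz": 0,"dx": 0,"dy": -44,"dz": 0,"gripper": -1},
  {"rx": 0,"ry": 0,"rz": 0,"dx": 0,"dy": -44,"dz": 0,"gripper": -1},
  {"rx": 0,"ry": 0,"rz": 0,"dx": 0,"dy": -44,"dz": 0,"gripper": -1},
  {"rx": 0,"ry": 0,"rz": 0,"dx": 0,"dy": -44,"dz": 0,"gripper": -1},
  {"rx": 0,"ry": 0,"rz": 0,"dx": 0,"dy": -44,"dz": 0,"gripper": -1},
  {"rx": 0,"ry": 0,"rz": 0,"dx": 0,"dy": -44,"dz": 0,"gripper": -1},
  {"rx": 0,"ry": 0,"rz": 0,"dx": 10,"dy": -44,"dz": 0,"gripper": -1},
  {"rx": 0,"ry": 0,"rz": 0,"dx": 15,"dy": -44,"dz": 0,"gripper": -1},
  {"rx": 0,"ry": 0,"rz": 0,"dx": 15,"dy": -44,"dz": 0,"gripper": -1},
  {"rx": 0,"ry": 0,"rz": 0.7,"dx": 10,"dy": -44,"dz": 0,"gripper": -1},
])

```text
clock: 4.35
tcp_pos: [0.4415, -0.3338, 0.1096]
orientation: [-0.034, 3.141, 0.0]
contact_force: [0.4, -0.1, -1.9]
grip_width: 0.0248
gripper_force: 44.7
```

Run:
```python
from h import *
def tray(c,a,x,y,z): 
    u=np.array(ang(a));v=np.array(ang(a+90));return np.array([c[0],c[1],z])+u*x+v*y
to(tray((473,-343.6),1.3,-35,12,34),xdir=ang(181.3))
cv2.imwrite("pics/w1.png",r.grab_frame("wrist"))
```

```text
t 4.35 tcp [ 441.5 -333.8  109.6] x [-1.    -0.021 -0.   ] y [-0.021  1.     0.   ] z [ 0.  0. -1.] q [ 0.3   0.48  0.3   1.98 -0.21  0.71  2.32] F [ 0.4 -0.1 -1.9] w 24.8
shift now-axes [ 3.8  1.5 75.6]
turn [ 0.   0.  -0.1] shift new-axes [ 3.8  1.5 75.6]
```

View pics/w1.png

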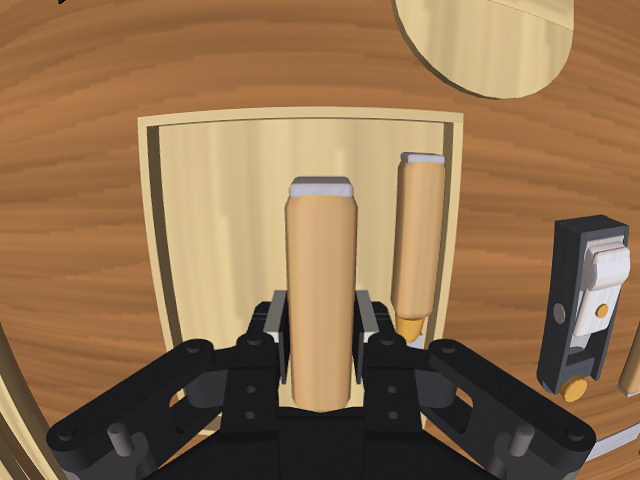

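The wrist view shows the held chisel (320,290) square over the tray. The fixed chisel is at (420,235), and there's clear floor below. Lowering.

Call:
step_arm([
  {"rx": 0,"ry": 0,"rz": 0,"dx": 4,"dy": 1.5,"dz": 22,"gripper": -1},
  {"rx": 0,"ry": 0,"rz": 0,"dx": 0,"dy": 0,"dz": 28,"gripper": -1},
  {"rx": 0,"ry": 0,"rz": 0,"dx": 0,"dy": 0,"dz": 16,"gripper": -1},
  {"rx": 0,"ry": 0,"rz": 0,"dx": 0,"dy": 0,"dz": 7,"gripper": -1},
  {"rx": 0,"ry": 0,"rz": 0,"dx": 0,"dy": 0,"dz": 2.5,"gripper": -1},
  {"rx": 0,"ry": 0,"rz": 0,"dx": 0,"dy": 0,"dz": 0,"gripper": -1},
])

```text
clock: 5.15
tcp_pos: [0.4387, -0.3314, 0.0343]
orientation: [-0.034, 3.141, -0.001]
contact_force: [-0.1, -0.1, -1.6]
grip_width: 0.0252
gripper_force: 44.7
```

Call:
step_arm([
  {"rx": 0,"ry": 0,"rz": 0,"dx": 0,"dy": 0,"dz": 0.8,"gripper": -1},
  {"rx": 0,"ry": 0,"rz": 0,"dx": 0,"dy": 0,"dz": 0,"gripper": 0.05},
  {"rx": 0,"ry": 0,"rz": 0,"dx": 0,"dy": 0,"dz": 0,"gripper": 0.05},
  {"rx": 0,"ry": 0,"rz": 0,"dx": 0,"dy": 0,"dz": -30,"gripper": 0.05},
  {"rx": 0,"ry": 0,"rz": 0,"dx": -10,"dy": 20,"dz": -50,"gripper": 0.2},
  {"rx": 0,"ry": 0,"rz": -0.5,"dx": -10,"dy": 44,"dz": 0,"gripper": 0.2},
  {"rx": 0,"ry": 0,"rz": -0.5,"dx": -14,"dy": 44,"dz": 0,"gripper": 0.2},
  {"rx": 0,"ry": 0,"rz": -0.5,"dx": -14,"dy": 44,"dz": 0,"gripper": 0.2},
  {"rx": 0,"ry": 0,"rz": -0.5,"dx": -14,"dy": 44,"dz": 0,"gripper": 0.2},
  {"rx": 0,"ry": 0,"rz": 0,"dx": -14,"dy": 44,"dz": 0,"gripper": 0.2},
  {"rx": 0,"ry": 0,"rz": 0,"dx": -14,"dy": 44,"dz": 0,"gripper": 0.2},
  {"rx": 0,"ry": 0,"rz": 0,"dx": 0,"dy": 36,"dz": 0,"gripper": 0.2},
])

```text
clock: 6.65
tcp_pos: [0.5157, -0.0055, 0.1133]
orientation: [-0.091, 3.139, 0.001]
contact_force: [0.7, 0.2, -0.3]
grip_width: 0.0512
gripper_force: 0.0
```

Run:
```python
from h import *
to((528,-7.7,28),xdir=ang(183.6))
```

```text
t 6.65 tcp [515.7  -5.5 113.3] x [-0.998 -0.058 -0.002] y [-0.058  0.998  0.   ] z [ 0.002  0.    -1.   ] q [-0.32  0.41  0.26  2.07 -0.17  0.68  1.68] F [ 0.7  0.2 -0.3] w 51.2
shift now-axes [-12.   -2.9  85.3]
turn [ 0.   0.1 -0.3] shift new-axes [-12.2  -3.   85.3]
```

Call:
step_arm([
  {"rx": 0,"ry": 0,"rz": 0,"dx": -12,"dy": -3,"dz": 35,"gripper": 0.2},
  {"rx": 0,"ry": 0,"rz": 0,"dx": 0,"dy": 0,"dz": 30,"gripper": 0.2},
  {"rx": 0,"ry": 0,"rz": 0,"dx": 0,"dy": 0,"dz": 15,"gripper": 0},
  {"rx": 0,"ry": 0,"rz": 0,"dx": 0,"dy": 0,"dz": 5,"gripper": 0},
  {"rx": 0,"ry": 0,"rz": 0,"dx": 0,"dy": 0,"dz": 0,"gripper": -1},
  {"rx": 0,"ry": 0,"rz": 0,"dx": 0,"dy": 0,"dz": 0,"gripper": -1},
  {"rx": 0,"ry": 0,"rz": 0,"dx": 0,"dy": 0,"dz": 0,"gripper": -1},
])

```text
clock: 7.52
tcp_pos: [0.5271, -0.0101, 0.0286]
orientation: [-0.089, 3.139, 0.0]
contact_force: [-0.4, -0.9, 1.9]
grip_width: 0.0249
gripper_force: 44.8
```

Call:
step_arm([
  {"rx": 0,"ry": 0,"rz": 0,"dx": 0,"dy": 0,"dz": -40,"gripper": -1},
  {"rx": 0,"ry": 0,"rz": 0,"dx": 0,"dy": 0,"dz": -45,"gripper": -1},
  {"rx": 0,"ry": 0,"rz": 10,"dx": 0,"dy": 0,"dz": -10,"gripper": -1},
  {"rx": 0,"ry": 0,"rz": 10,"dx": 0,"dy": 0,"dz": 0,"gripper": -1},
  {"rx": 0,"ry": 0,"rz": 10,"dx": 0,"dy": 0,"dz": 0,"gripper": -1},
  {"rx": 0,"ry": 0,"rz": 10,"dx": 0,"dy": 0,"dz": 0,"gripper": -1},
  {"rx": 0,"ry": 0,"rz": 10,"dx": 0,"dy": 0,"dz": 0,"gripper": -1},
  {"rx": 0,"ry": 0,"rz": 10,"dx": 0,"dy": 0,"dz": 0,"gripper": -1},
  {"rx": 0,"ry": 0,"rz": 10,"dx": 0,"dy": 0,"dz": 0,"gripper": -1},
  {"rx": 0,"ry": 0,"rz": 10,"dx": 0,"dy": 0,"dz": 0,"gripper": -1},
  {"rx": 0,"ry": 0,"rz": 10,"dx": 0,"dy": 0,"dz": 0,"gripper": -1},
  {"rx": 0,"ry": 0,"rz": 10,"dx": 0,"dy": 0,"dz": 0,"gripper": -1},
  {"rx": 0,"ry": 0,"rz": 10,"dx": 0,"dy": 0,"dz": 0,"gripper": -1},
  {"rx": 0,"ry": 0,"rz": 10,"dx": 0,"dy": 0,"dz": 0,"gripper": -1},
  {"rx": 0,"ry": 0,"rz": 10,"dx": 0,"dy": 0,"dz": 0,"gripper": -1},
  {"rx": 0,"ry": 0,"rz": 10,"dx": 0,"dy": 0,"dz": 0,"gripper": -1},
  {"rx": 0,"ry": 0,"rz": 10,"dx": 0,"dy": 0,"dz": 0,"gripper": -1},
  {"rx": 0,"ry": 0,"rz": 10,"dx": 0,"dy": 0,"dz": 0,"gripper": -1},
  {"rx": 0,"ry": 0,"rz": 10,"dx": 0,"dy": 0,"dz": 0,"gripper": -1},
  {"rx": 0,"ry": 0,"rz": 10,"dx": 0,"dy": 0,"dz": 0,"gripper": -1},
])

```text
clock: 10.02
tcp_pos: [0.5267, -0.0096, 0.1231]
orientation: [-3.14, -0.081, -0.0]
contact_force: [-1.0, 0.1, -1.4]
grip_width: 0.0251
gripper_force: 44.7
```

```bash
cat >> h.py <<'E'
def tray(c,a,x,y,z): 
    u=np.array(ang(a));v=np.array(ang(a+90));return np.array([c[0],c[1],z])+u*x+v*y
E
python3 - <<'E'
from h import *
to(tray((473,-343.6),1.3,-35,-42,34),xdir=ang(1.3))
E
```

```text
t 10.03 tcp [526.7  -9.6 123.1] x [0.999 0.051 0.   ] y [ 0.051 -0.999 -0.001] z [ 0.     0.001 -1.   ] q [-0.88  0.68  1.09  2.07 -0.8   0.89 -0.85] F [-1.   0.1 -1.4] w 25.1
shift now-axes [-107.   371.8   88.8]
turn [-0.1 -0.   1.6] shift new-axes [-96.2 374.7  89.1]
```

Call:
step_arm([
  {"rx": 0,"ry": 0,"rz": 1.6,"dx": 0,"dy": 25,"dz": 0,"gripper": -1},
  {"rx": 0,"ry": 0,"rz": 0,"dx": -10,"dy": 44,"dz": 0,"gripper": -1},
  {"rx": 0,"ry": 0,"rz": 0,"dx": -12,"dy": 44,"dz": 0,"gripper": -1},
  {"rx": 0,"ry": 0,"rz": 0,"dx": -12,"dy": 44,"dz": 0,"gripper": -1},
  {"rx": 0,"ry": 0,"rz": 0,"dx": -12,"dy": 44,"dz": 0,"gripper": -1},
  {"rx": 0,"ry": 0,"rz": 0,"dx": -12,"dy": 44,"dz": 0,"gripper": -1},
  {"rx": 0,"ry": 0,"rz": 0,"dx": -12,"dy": 44,"dz": 0,"gripper": -1},
  {"rx": 0,"ry": 0,"rz": 0,"dx": -14,"dy": 44,"dz": 0,"gripper": -1},
  {"rx": 0,"ry": 0,"rz": 0,"dx": -12,"dy": 42,"dz": 0,"gripper": -1},
  {"rx": 0,"ry": 0,"rz": 0,"dx": 0,"dy": 0,"dz": 20,"gripper": -1},
])

```text
clock: 11.28
tcp_pos: [0.4411, -0.3923, 0.1046]
orientation: [3.137, 0.037, 0.004]
contact_force: [0.2, 0.8, -2.3]
grip_width: 0.0252
gripper_force: 44.8
```

Run:
```python
from h import *
to(tray((473,-343.6),1.3,-35,-42,34),xdir=ang(1.3))
```

```text
t 11.28 tcp [ 441.1 -392.3  104.6] x [1.    0.023 0.003] y [ 0.023 -1.     0.004] z [ 0.003 -0.004 -1.   ] q [-0.05  0.74  0.96  1.93 -0.79  0.89 -0.23] F [ 0.2  0.8 -2.3] w 25.2
shift now-axes [-2.1 -6.2 70.6]
turn [ 0.3 -0.2  0. ] shift new-axes [-2.  -5.9 70.6]
```

Call:
step_arm([
  {"rx": 0,"ry": 0,"rz": 0,"dx": -2,"dy": -6,"dz": 20,"gripper": -1},
  {"rx": 0,"ry": 0,"rz": 0,"dx": 0,"dy": 0,"dz": 26,"gripper": -1},
  {"rx": 0,"ry": 0,"rz": 0,"dx": 0,"dy": 0,"dz": 15,"gripper": -1},
  {"rx": 0,"ry": 0,"rz": 0,"dx": 0,"dy": 0,"dz": 7,"gripper": -1},
  {"rx": 0,"ry": 0,"rz": 0,"dx": 0,"dy": 0,"dz": 2,"gripper": -1},
  {"rx": 0,"ry": 0,"rz": 0,"dx": 0,"dy": 0,"dz": 1,"gripper": -1},
])

```text
clock: 12.02
tcp_pos: [0.4401, -0.3809, 0.0345]
orientation: [-3.137, -0.045, -0.003]
contact_force: [-6.8, 13.5, 35.3]
grip_width: 0.025
gripper_force: 49.5
```

Call:
step_arm([
  {"rx": 0,"ry": 0,"rz": 0,"dx": 0,"dy": 0,"dz": -1.2,"gripper": -1},
])

```text
clock: 12.15
tcp_pos: [0.4402, -0.3811, 0.0347]
orientation: [-3.14, -0.045, -0.002]
contact_force: [0.1, 1.5, -0.3]
grip_width: 0.0247
gripper_force: 45.0
```

Run:
```python
from h import *
to(tray((473,-343.6),1.3,-35,-42,34),xdir=ang(1.3))
cv2.imwrite("pics/w2.png",r.grab_frame("wrist"))
```

```text
t 12.15 tcp [ 440.2 -381.1   34.7] x [1.    0.029 0.001] y [ 0.029 -1.    -0.002] z [ 0.001  0.002 -1.   ] q [ 0.01  0.82  0.85  1.97 -0.89  0.78 -0.15] F [ 0.1  1.5 -0.3] w 24.7
shift now-axes [-1.4  5.2  0.6]
turn [-0.1 -0.1  0.3] shift new-axes [-1.4  5.2  0.7]
```

View pics/w2.png

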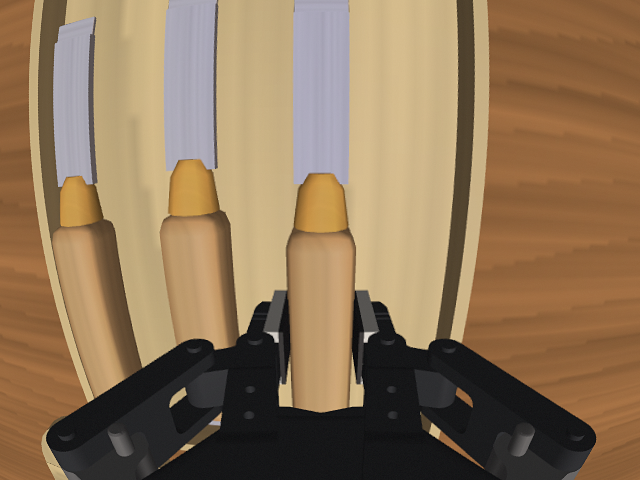

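The view shows chisel 2 (320,330) on the tray floor beside the first (200,280) and the fixed one (85,280), all three edges pointing the same way. I'll release it and retreat toward the plane.

Call:
step_arm([
  {"rx": 0,"ry": 0,"rz": 0,"dx": 0,"dy": 0,"dz": 0.3,"gripper": -0.12},
  {"rx": 0,"ry": 0,"rz": 0,"dx": 0,"dy": 0,"dz": 0,"gripper": -0.12},
  {"rx": 0,"ry": 0,"rz": 0,"dx": 0,"dy": 0,"dz": 0,"gripper": -0.12},
  {"rx": 0,"ry": 0,"rz": 0,"dx": 0,"dy": 0,"dz": -30,"gripper": -0.12},
  {"rx": 0,"ry": 0,"rz": 0,"dx": 0,"dy": 0,"dz": -60,"gripper": 0.2},
  {"rx": 0,"ry": 0,"rz": 0,"dx": 10,"dy": -40,"dz": -50,"gripper": 0.8},
  {"rx": 0,"ry": 0,"rz": -1.5,"dx": 10,"dy": -45,"dz": -30,"gripper": 0.8},
  {"rx": 0,"ry": 0,"rz": -1.5,"dx": 10,"dy": -45,"dz": 0,"gripper": 0.8},
  {"rx": 0,"ry": 0,"rz": -1.5,"dx": 10,"dy": -45,"dz": 0,"gripper": 0.8},
  {"rx": 0,"ry": 0,"rz": -1.5,"dx": 10,"dy": -45,"dz": 0,"gripper": 0.8},
  {"rx": 0,"ry": 0,"rz": -1.5,"dx": 10,"dy": -45,"dz": 0,"gripper": 0.8},
])

```text
clock: 13.58
tcp_pos: [0.4803, -0.1132, 0.2012]
orientation: [-3.131, -0.252, -0.001]
contact_force: [0.6, 0.1, 0.1]
grip_width: 0.0769
gripper_force: 0.0
```

```bash
cat > fk.py <<'E'
import numpy as np
from scipy.spatial.transform import Rotation as Ro
from scipy.optimize import least_squares
def fk(q,P):
    s,o,L=P;th=np.array(s)*q+np.array(o);R=np.eye(3);p=np.zeros(3)
    ax="zyzyzyz";off=[(0,0,L[0]),(0,0,0),(0,0,L[1]),(L[2],0,0),(L[3],0,L[4]),(0,0,0),(L[5],0,L[6])]
    ax="zyzyzyz"
    # z1: lift d1 ; y2 ; lift d3 ; z3 ; shift a ; y4 ; shift a,d ; z5 ; y6 ; shift a,d ; z7
    seq=[(0,(0,0,L[0])),(1,(0,0,L[1])),(2,(L[2],0,0)),(3,(L[3],0,L[4])),(4,(0,0,0)),(5,(L[5],0,L[6])),(6,(0,0,0))]
    for i,t in seq:
        v=np.zeros(3);v["xyz".index(ax[i])]=th[i];R=R@Ro.from_rotvec(v).as_matrix();p=p+R@np.array(t)
    return R,p
E
cat > fit.py <<'E'
from h import *;from fk import *;import itertools,pickle
o=r.get_obs()
D=[([-1.451,.4775,.022,1.5555,-.011,1.109,-.083],(152,657.5,252.5),(-.357,-3.121,.003)),
([-.81,.2,.22,2.07,-.06,.88,1.05],(422.1,224.8,212.8),(-.057,3.141,0)),
([-.54,.54,.18,2.14,-.2,.47,1.4],(476.8,133.2,27.9),(-.054,3.14,.001)),
([.3,.48,.3,1.98,-.21,.71,2.32],(441.5,-333.8,109.6),(-.034,3.141,0)),
([-.32,.41,.26,2.07,-.17,.68,1.68],(515.7,-5.5,113.3),(-.091,3.139,.001)),
([-.88,.68,1.09,2.07,-.8,.89,-.85],(526.7,-9.6,123.1),(-3.14,-.081,0)),
([-.05,.74,.96,1.93,-.79,.89,-.23],(441.1,-392.3,104.6),(3.137,.037,.004)),
([.01,.82,.85,1.97,-.89,.78,-.15],(440.2,-381.1,34.7),(-3.14,-.045,-.002)),
(o["joints"],1000*o["tcp_pos"],o["orientation"])]
Q=[np.array(d[0]) for d in D];RR=[Ro.from_rotvec(d[2]).as_matrix() for d in D];PP=np.array([d[1] for d in D])
best=[]
pi=np.pi
for s in itertools.product([1,-1],repeat=7):
    if s[1]<0: continue
    f=lambda o:np.concatenate([(fk(q,(s,o,np.zeros(7)))[0]-R).ravel() for q,R in zip(Q[:],RR)])
    for o4,o6 in((pi,0),(0,0),(0,pi),(pi/2,pi/2)):
        o0=np.array([0,0,0,o4,0,o6,0.]);
        x=least_squares(f,o0,max_nfev=25);best.append((x.cost,s,x.x))
best.sort(key=lambda b:b[0])
for c,s,off in best[:4]:
    print(round(c,5),s,off.round(2))
    g=lambda L:np.concatenate([fk(q,(s,off,L))[1]-p for q,p in zip(Q,PP)])
    y=least_squares(g,np.full(7,100.));print(" L",y.x.round(0),"rms",np.sqrt(np.mean(y.fun**2)).round(1))
    if c==best[0][0]: pickle.dump((s,off,y.x),open("arm.pkl","wb"))
E
timeout 300 python3 fit.py
```

```text
0.0001 (-1, 1, -1, 1, -1, 1, -1) [-0.57  0.    0.   -0.01 -0.    0.01  1.01]
 L [ 930.  716.  149.  -58.  455.  328. 1080.] rms 94.0
0.0001 (-1, 1, -1, 1, -1, 1, -1) [-0.57  0.    0.   -0.01 -0.    0.01  1.01]
 L [ 930.  716.  149.  -58.  455.  328. 1081.] rms 94.0
0.0001 (-1, 1, -1, 1, 1, 1, -1) [-0.57  0.    0.   -3.15  0.    3.15  1.01]
 L [ 929.  716.  149.   57. -455.  328. 1080.] rms 93.9
0.0001 (-1, 1, -1, 1, -1, 1, -1) [-0.57  0.    0.   -0.01 -0.    0.01  1.01]
 L [ 929.  716.  149.  -57.  455.  328. 1080.] rms 93.9
```

```bash
sed -i '/^best=\[\]/,$d' fit.py
cat >> fit.py <<'E'
s=(-1,1,-1,1,-1,1,-1);off=np.array([0,0,0,0,0,0,np.pi/2])
print([np.abs(fk(q,(s,off,np.zeros(7)))[0]-R).max().round(3) for q,R in zip(Q,RR)])
g=lambda L:np.concatenate([fk(q,(s,off,L))[1]-p for q,p in zip(Q,PP)]+[.02*(L-100)])
y=least_squares(g,np.full(7,100.));print(" L",y.x.round(0),y.fun[:27].reshape(-1,3).round(1).tolist())
pickle.dump((s,off,y.x),open("arm.pkl","wb"))
E
python3 fit.py
```

```text
[np.float64(0.002), np.float64(0.004), np.float64(0.006), np.float64(0.001), np.float64(0.003), np.float64(0.004), np.float64(0.005), np.float64(0.004), np.float64(0.0)]
 L [ 88. 471.  12.  -5. 462. -37.  44.] [[-59.5, 16.2, 2.9], [-12.6, 59.2, -0.8], [-10.8, 47.5, 6.5], [31.3, 36.0, 0.4], [5.0, 50.3, 2.5], [-12.4, -11.0, -3.2], [-13.3, 10.9, -1.2], [-22.4, 10.1, -0.6], [-0.6, -2.8, -6.5]]
```

```bash
cat > fk.py <<'E'
import numpy as np
from scipy.spatial.transform import Rotation as Ro
S=np.array([-1,1,-1,1,-1,1,-1]);O=np.array([0,0,0,0,0,0,np.pi/2])
def frames(q):
    th=S*q+O;R=np.eye(3);F=[]
    for a,t in zip("zyzyzyz",th): R=R@Ro.from_euler(a,t).as_matrix();F.append(R)
    return F
def A(q):
    F=frames(q);F=[np.eye(3)]+F
    # columns: z0, shoulder(y,z after 2), elbow a after3, after4 x,y,z, after6 x,y,z
    return np.c_[F[0][:,2],F[2][:,1],F[3][:,2],F[3][:,0],F[4][:,0],F[4][:,1],F[5][:,2],F[6][:,0],F[6][:,1],F[7][:,2]]
def fk(q,L): return frames(q)[-1],A(q)@L
E
sed -i '/^s=(-1/,$d' fit.py
cat >> fit.py <<'E'
M=np.vstack([A(q) for q in Q]);lam=.05
L=np.linalg.solve(M.T@M+lam*np.eye(10),M.T@PP.ravel())
print(L.round(0),(M@L-PP.ravel()).reshape(-1,3).round(1).tolist());pickle.dump(L,open("arm.pkl","wb"))
E
python3 fit.py
```

```text
[ -5. -27. 424.  62. -72. -23. 366. -12.  -7.   4.] [[-12.6, -48.5, -12.7], [8.2, 10.5, 3.2], [19.5, 9.9, 3.9], [3.5, 2.1, 1.0], [10.0, 4.2, 4.4], [4.1, -7.7, 0.8], [-12.0, 7.9, -0.3], [-12.5, 0.8, -0.9], [8.3, -6.0, 0.9]]
```

```bash
sed -i '/^M=/,$d' fit.py
cat >> fit.py <<'E'
import fk
def sol(o1,full=0):
    fk.O[0]=o1;fk.O[6]=np.pi/2+o1
    M=np.vstack([A(q) for q in Q])[:,[0,2,3,4,6,7,9]];L=np.linalg.solve(M.T@M+1e-3*np.eye(7),M.T@PP.ravel());e=M@L-PP.ravel()
    return (L,e) if full else np.sqrt((e**2).mean())
g=np.arange(-.4,.4,.01);v=[sol(a) for a in g];o1=g[np.argmin(v)];L,e=sol(o1,1)
print(o1,min(v),L.round(0),e.reshape(-1,3).round(1).tolist())
E
python3 fit.py
```

```text
-0.10999999999999976 6.686645848198506 [-12. 535.  41. -14. 463.  29.  -8.] [[11.6, -3.8, 6.2], [-2.6, 8.4, 14.5], [2.4, 10.6, 1.2], [3.9, 1.4, 1.1], [0.8, 6.9, 6.5], [-2.6, -2.8, -5.9], [-6.7, 1.3, -9.6], [-6.2, -0.5, -15.8], [-4.7, -0.2, 1.9]]
```

Call:
step_arm([
  {"rx": 0,"ry": 0,"rz": 0,"dx": 35,"dy": 0,"dz": -10,"gripper": 0.8},
  {"rx": 0,"ry": 10,"rz": 0,"dx": 35,"dy": 0,"dz": 0,"gripper": 0.8},
  {"rx": 0,"ry": 10,"rz": 0,"dx": 0,"dy": 0,"dz": 0,"gripper": 0.8},
  {"rx": 0,"ry": 10,"rz": 0,"dx": 0,"dy": 0,"dz": 0,"gripper": 0.8},
])

```text
clock: 14.08
tcp_pos: [0.5494, -0.1038, 0.2113]
orientation: [-2.987, -0.24, -0.807]
contact_force: [2.1, 0.1, -0.8]
grip_width: 0.0772
gripper_force: 0.0
```

```bash
cat >> h.py <<'E'
import json
def log():
    o=r.get_obs();open("log.txt","a").write(json.dumps([list(map(float,o[k])) for k in("joints","tcp_pos","orientation")])+"\n")
E
python3 -c "
from h import *
st();log()"
```

```text
t 14.07 tcp [ 549.4 -103.8  211.3] x [0.853 0.139 0.503] y [ 0.159 -0.987  0.003] z [ 0.497  0.077 -0.864] q [-0.67  0.25  0.97  2.27 -1.09  0.45 -0.24] F [ 2.1  0.1 -0.8] w 77.2
```

Call:
step_arm([
  {"rx": 0,"ry": 10,"rz": 0,"dx": 0,"dy": 0,"dz": 0,"gripper": 0.8},
  {"rx": 0,"ry": 10,"rz": 0,"dx": 0,"dy": 0,"dz": 0,"gripper": 0.8},
  {"rx": 0,"ry": 5,"rz": 0,"dx": 0,"dy": 0,"dz": 0,"gripper": 0.8},
  {"rx": 0,"ry": 0,"rz": 0,"dx": 0,"dy": 0,"dz": 0,"gripper": 0.8},
])

```text
clock: 14.58
tcp_pos: [0.5504, -0.1123, 0.1837]
orientation: [-2.934, -0.234, -0.866]
contact_force: [-0.4, -0.0, 0.2]
grip_width: 0.0767
gripper_force: 0.0
```

```bash
python3 -c "
from h import *
st();log()"
```

```text
t 14.57 tcp [ 550.4 -112.3  183.7] x [0.829 0.125 0.545] y [ 0.166 -0.986 -0.028] z [ 0.533  0.114 -0.838] q [-0.04  0.23  0.28  2.27 -1.24  0.31 -0.05] F [-0.4 -0.   0.2] w 76.7
```

```bash
python3 -c "
from h import *
log()"; sed -i '/^g=np.arange/,$d' fit.py
cat >> fit.py <<'E'
for l in open("log.txt"):
    a=json.loads(l);Q.append(np.array(a[0]));PP=np.vstack([PP,1000*np.array(a[1])]);RR.append(Ro.from_rotvec(a[2]).as_matrix())
g=np.arange(-.4,.4,.01);v=[sol(a) for a in g];o1=g[np.argmin(v)];L,e=sol(o1,1)
print(o1,min(v),L.round(0),e.reshape(-1,3).round(1).tolist())
print([np.abs(frames(q)[-1]-R).max().round(3) for q,R in zip(Q,RR)])
pickle.dump((o1,L),open("arm.pkl","wb"))
E
python3 fit.py
```

```text
-0.10999999999999976 6.56925477174509 [250. 531.  21. -23. 461.  14. 266.] [[11.0, -6.1, 8.7], [-4.6, 8.0, 10.8], [7.3, 9.9, 1.9], [4.3, 0.2, 1.8], [1.7, 7.2, 5.8], [-4.2, -4.5, -8.9], [-6.0, -0.4, -10.3], [-8.5, -1.7, -15.5], [3.3, 2.4, 2.1], [-14.5, -1.7, -0.7], [3.3, 2.4, 2.1], [3.3, 2.4, 2.1]]
[np.float64(0.002), np.float64(0.004), np.float64(0.006), np.float64(0.001), np.float64(0.003), np.float64(0.004), np.float64(0.005), np.float64(0.004), np.float64(0.06), np.float64(0.055), np.float64(0.06), np.float64(0.06)]
```

```bash
sed -i '/^def sol/,$d' fit.py
cat >> fit.py <<'E'
for l in list(open("log.txt"))[:-1]:
    a=json.loads(l);Q.append(np.array(a[0]));PP=np.vstack([PP,1000*np.array(a[1])]);RR.append(Ro.from_rotvec(a[2]).as_matrix())
def f(x):
    fk.O[:]=x[:7];return np.concatenate([np.r_[(frames(q)[-1]-R).ravel()*300,A(q)@x[7:]*1-p] for q,R,p in zip(Q,RR,PP)]+[x[:7]*[1,10,1,10,1,10,0],.01*x[7:]])
best=None
for o1 in(-.1,0,.1):
  for o5 in(-.1,.1):
    y=least_squares(f,np.r_[o1,0,0,0,o5,0,np.pi/2,250,0,500,20,-20,0,460,10,0,266],x_scale="jac",max_nfev=300)
    if best is None or y.cost<best.cost: best=y
y=best;f(y.x);print(y.x.round(3).tolist());print([np.abs(frames(q)[-1]-R).max().round(3) for q,R in zip(Q,RR)]);print([(A(q)@y.x[7:]-p).round(1).tolist() for q,p in zip(Q,PP)])
pickle.dump(y.x,open("arm.pkl","wb"))
E
python3 fit.py
```

```text
Traceback (most recent call last):
  File "fit.py", line 21, in <module>
    y=least_squares(f,np.r_[o1,0,0,0,o5,0,np.pi/2,250,0,500,20,-20,0,460,10,0,266],x_scale="jac",max_nfev=300)
      ^^^^^^^^^^^^^
NameError: name 'least_squares' is not defined
```

```bash
sed -i '1i from scipy.optimize import least_squares' fit.py;python3 fit.py
```

```text
[-0.007, 0.003, 0.005, -0.004, -0.002, 0.002, 1.571, 281.05, -29.613, 539.513, 0.901, -0.441, -33.689, 474.041, 3.659, 2.851, 296.5]
[np.float64(0.001), np.float64(0.004), np.float64(0.005), np.float64(0.0), np.float64(0.004), np.float64(0.003), np.float64(0.003), np.float64(0.005), np.float64(0.001), np.float64(0.002), np.float64(0.001)]
[[0.3, -1.0, 0.3], [-1.6, -1.1, -0.6], [2.7, -0.0, 0.6], [1.7, -0.2, -1.5], [-2.1, 1.2, 0.8], [0.4, -2.0, 1.3], [3.2, 0.8, 1.0], [-2.6, -1.7, -1.8], [0.1, 0.6, -0.0], [-0.8, 0.5, 0.1], [0.1, 0.6, -0.0]]
```

```bash
cat > ik.py <<'E'
import pickle,numpy as np,fk
from fk import *
from scipy.optimize import least_squares
X=pickle.load(open("arm.pkl","rb"));fk.O[:]=X[:7];LEN=X[7:]
lo=np.array([-2.96,-.34,-1.41,.24,-1.37,.17,-2.96]);hi=np.array([2.96,2.1,1.46,2.44,4.51,1.92,2.96])
m=.1
rng=np.random.default_rng(0)
def ik(p,z,x,n=6,q0=None,both=True):
    z=np.array(z,float);z/=np.linalg.norm(z);x=np.array(x,float);x-=z*(x@z);x/=np.linalg.norm(x);best=(9e9,None)
    for sg in((1,-1) if both else (1,)):
        N=np.c_[sg*x,np.cross(z,sg*x),z]
        for k in range(n):
            s=q0 if (q0 is not None and k==0) else rng.uniform(np.maximum(lo,-1.2)+.2,np.minimum(hi,2)-.2)
            y=least_squares(lambda q:np.r_[(A(q)@LEN-p)/100,(frames(q)[-1]-N).ravel()],np.clip(s,lo+m+.01,hi-m-.01),bounds=(lo+m,hi-m),max_nfev=60)
            c=np.linalg.norm(y.fun)
            if c<best[0]: best=(c,y.x,sg)
            if c<.01: return best
    return best
d=lambda a:np.array([np.cos(np.radians(a)),np.sin(np.radians(a)),0]);Z=np.array([0,0,1.])
E
cat > feas.py <<'E'
from ik import *
def show(n,b): print(n,"err",round(b[0],3),b[1].round(2) if b[0]<.03 else "",b[2] if b[0]<.03 else "")
u=d(8.9);c=np.array([489,-124.7,0])
for be in(30,40,50):
    b=np.radians(be);show(f"A0 {be}",ik(c+u*10+Z*26,-np.sin(b)*u-np.cos(b)*Z,u))
for be in(30,40):
  b=np.radians(be)
  for rad,th in((550,0),(650,0),(750,0),(600,-30)):
    for ph in(0,45,-45,90,-90):
        v=d(th+ph);p=rad*d(th)+Z*90;q=ik(p,np.cos(b)*v-np.sin(b)*Z,np.sin(b)*v+np.cos(b)*Z,4)
        if q[0]<.03: show(f"A1 be{be} r{rad} th{th} ph{ph}",q)
ut=d(-15.8);w=d(74.2);pt=np.array([463.5,369,0])+ut*57-17*w+Z*37
for al in(35,45,55,65):
    a=np.radians(al);show(f"B1 {al}",ik(pt,-np.cos(a)*ut-np.sin(a)*Z,np.sin(a)*ut-np.cos(a)*Z))
E
timeout 500 python3 feas.py
```

```text
Traceback (most recent call last):
  File "feas.py", line 1, in <module>
    from ik import *
  File "ik.py", line 4, in <module>
    X=pickle.load(open("arm.pkl","rb"));fk.O[:]=X[:7];LEN=X[7:]
                                        ^^^^
AttributeError: 'function' object has no attribute 'O'
```

```bash
sed -i '1,2c import pickle,numpy as np\nfrom fk import *\nfrom fk import O' ik.py; sed -i 's/fk\.O\[/O[/' ik.py; timeout 550 python3 feas.py
```

```text
A0 30 err 0.0 [ 0.52  0.88 -0.67  1.72  0.56  1.32 -1.82] 1
A0 40 err 0.0 [-0.24  0.92  0.43  1.67 -0.15  1.3  -1.17] 1
A0 50 err 0.0 [-0.08  0.97  0.18  1.55  0.04  1.49 -1.35] 1
A1 be30 r550 th0 ph-45 err 0.0 [-0.85  0.7   0.27  2.34  1.63  0.87  1.7 ] 1
A1 be30 r550 th0 ph90 err 0.0 [ 0.26  0.8   0.1   1.88 -1.08  1.29  1.14] 1
A1 be30 r550 th0 ph-90 err 0.0 [-0.05  0.92 -0.68  1.83  1.17  1.73  1.81] 1
A1 be30 r650 th0 ph0 err 0.0 [ 0.29  0.71 -0.54  2.34  2.8   0.96  2.01] 1
A1 be30 r650 th0 ph45 err 0.02 [ 0.96  0.95 -0.92  2.09  4.41  0.27 -1.63] -1
A1 be30 r650 th0 ph-45 err 0.0 [-0.67  0.73  0.21  2.13  1.63  0.86  1.9 ] 1
A1 be30 r650 th0 ph90 err 0.0 [ 0.86  1.11 -0.91  1.58 -0.26  0.99  0.39] 1
A1 be30 r650 th0 ph-90 err 0.0 [-0.07  0.98 -0.61  1.59  1.23  1.74  1.99] 1
A1 be30 r750 th0 ph0 err 0.0 [-0.16  0.71  0.03  2.15  2.98  0.76  1.61] 1
A1 be30 r750 th0 ph-45 err 0.0 [-0.01  0.86 -0.55  1.86  1.81  1.29  2.22] 1
A1 be30 r750 th0 ph90 err 0.0 [ 0.47  1.04 -0.39  1.33 -0.73  1.21  0.63] 1
A1 be30 r750 th0 ph-90 err 0.0 [-0.74  1.1   0.59  1.38  0.48  1.21  2.53] 1
A1
[... 1087 characters left out ...]
50 th0 ph90 err 0.0 [ 0.41  0.96 -0.34  1.37 -0.64  1.13  0.55] 1
A1 be40 r750 th0 ph-90 err 0.0 [-0.12  0.98 -0.44  1.35  1.11  1.56  2.24] 1
A1 be40 r600 th-30 ph45 err 0.017 [ 1.7   1.12 -1.31  2.14  1.42  0.27  1.41] -1
A1 be40 r600 th-30 ph-45 err 0.0 [ 0.3   0.62 -0.33  2.18  1.6   1.   -1.08] -1
A1 be40 r600 th-30 ph90 err 0.0 [ 1.39  0.97 -0.88  1.74 -0.21  0.88  0.34] 1
A1 be40 r600 th-30 ph-90 err 0.0 [ 0.25  0.78 -0.26  1.77  0.94  1.35  2.06] 1
B1 35 err 0.0 [-0.38  1.05 -0.09  1.33 -0.5   1.56 -2.08] 1
B1 45 err 0.0 [-0.66  0.99  0.34  1.45 -0.71  1.5  -1.88] 1
B1 55 err 0.0 [-0.59  0.88  0.15  1.53 -0.54  1.27 -2.01] 1
B1 65 err 0.0 [-0.5   0.8  -0.05  1.62 -0.32  1.06 -2.19] 1
```

```bash
cat > path.py <<'E'
from ik import *
def fr(z,x):
    z=np.array(z,float);z/=np.linalg.norm(z);x=np.array(x,float);x-=z*(x@z);x/=np.linalg.norm(x);return np.c_[x,np.cross(z,x),z]
mid=np.array([0,.8,0,1.6,.3,1.1,0])
def step(q,p,N,free=0.03):
    y=least_squares(lambda s:np.r_[(A(s)@LEN-p)/100*5,(frames(s)[-1]-N).ravel()*5,free*(s-q)],q,bounds=(lo+.05,hi-.05),max_nfev=40)
    return y.x,np.linalg.norm(y.fun[:12])/5
def follow(q,p0,N0,p1,N1,n):
    rv=Ro.from_matrix(N0.T@N1).as_rotvec();worst=0;q0=q
    q=np.clip(q,lo+.051,hi-.051)
    for k in range(1,n+1):
        qn,e=step(q,p0+(p1-p0)*k/n,N0@Ro.from_rotvec(rv*k/n).as_matrix());worst=max(worst,e);q=np.clip(qn,lo+.051,hi-.051)
    return q,worst,np.degrees(rv)
if __name__=="__main__":
    u=d(8.9);c=np.array([489,-124.7,0])
    for be in(35,45):
        b=np.radians(be);p0=c+u*10+Z*26;N0=fr(-np.sin(b)*u-np.cos(b)*Z,-u)
        g=ik(p0,N0[:,2],N0[:,0],12,np.array([-.1,.95,.2,1.6,0,1.4,1.9]),False);print("A0",be,round(g[0],3),g[1].round(2))
        for S in((480,20),(520,20),(560,60),(520,100)):
            v=d(-90);ps=np.array([*S,0])
            p1=ps+Z*90-v*24;N1=fr(np.cos(b)*v-np.sin(b)*Z,-(np.sin(b)*v+np.cos(b)*Z))
            q,w,_=follow(g[1],p0,N0,p0+Z*150,N0,5)
            q,w1,rv=follow(q,p0+Z*150,N0,p1+Z*90,N1,20);q,w2,_=follow(q,p1+Z*90,N1,p1,N1,5)
            print(be,S,np.round([w,w1,w2],3),rv.round(0),q.round(2))
            if w2>.02: continue
            for al in(40,50):
                a=np.radians(al);w_=d(0);pB=ps+Z*137-v*17+w_*3   # plane x=57,y=3,z=17; z axis = -v
                NB=fr(-np.cos(a)*Z-np.sin(a)*w_,np.sin(a)*Z-np.cos(a)*w_)
                for sg in(1,-1):
                    M=NB@np.diag([sg,sg,1]);h=ik(pB,M[:,2],M[:,0],6,None,False)
                    ut=d(-15.8);pt=np.array([463.5,369,0])+ut*52-17*d(74.2)+Z*34;NT=fr(-np.cos(a)*ut-np.sin(a)*Z,sg*(np.cos(a)*Z-np.sin(a)*ut)*-1)
                    # rigid map standing->lying
                    Ps=np.c_[Z,w_,-v];Pl=np.c_[ut,Z,-d(74.2)];NT=Pl@Ps.T@M
                    if h[0]>.02: print("  B0",al,sg,"no");continue
                    q2,e1,_=follow(h[1],pB,M,pB+Z*120,M,4);q2,e2,rv=follow(q2,pB+Z*120,M,pt+Z*120,NT,20);q2,e3,_=follow(q2,pt+Z*120,NT,pt,NT,5)
                    print("  B",al,sg,h[1].round(2),np.round([e1,e2,e3],3),rv.round(0),q2.round(2))
E
timeout 570 python3 path.py
```

```text
A0 35 0.0 [-0.08  0.83  0.19  1.71  0.01  1.21  1.81]
35 (480, 20) [0. 0. 0.] [ 19. -65. 106.] [-1.15  0.86  0.68  2.02  0.36  0.98 -0.82]
  B 40 1 [ 0.31  0.79 -0.68  1.65  0.23  1.54  1.11] [0.    0.634 0.639] [ -15.  -16. -167.] [ 0.19  1.4  -1.36  1.44  0.66  1.5   2.91]
  B 40 -1 [-0.34  0.7   0.28  1.7  -0.22  1.48 -1.53] [0. 0. 0.] [  15.   16. -167.] [-0.15  1.06 -0.51  1.37 -0.16  1.42  0.81]
  B 50 1 [-0.47  0.84  0.51  1.62 -0.32  1.67  1.76] [0.    0.58  0.573] [  15.  -16. -167.] [ 0.19  1.33 -1.36  1.54  0.79  1.41  2.91]
  B 50 -1 [-0.3   0.79  0.24  1.61 -0.21  1.64 -1.54] [0. 0. 0.] [ -15.   16. -167.] [-0.13  0.99 -0.57  1.46 -0.04  1.27  0.73]
35 (520, 20) [0. 0. 0.] [ 19. -65. 106.] [-1.13  0.91  0.72  1.93  0.32  0.98 -0.73]
  B 40 1 [-0.01  0.74 -0.2   1.56  0.01  1.53  1.37] [0.    0.634 0.639] [ -15.  -16. -167.] [ 0.19  1.4  -1.36  1.44  0.66  1.5   2.91]
  B 40 -1 [-0.03  0.74 -0.17  1.57 -0.01  1.53 -1.76] [0. 0. 0.] [  15.   16. -167.] [ 0.07  1.23 -0.95  1.35  0.2   1.46  0.52]
  B 50 1 [ 0.38  1.02 -0.89  1.43  0.33  1.81  0.97] [0.017 0.58  0.573] [  15
[... 3299 characters left out ...]
62 0.   ] [ -15.   16. -167.] [-0.    1.08 -0.81  1.44  0.17  1.3   0.57]
45 (520, 100) [0. 0. 0.] [  0. -65. 107.] [-1.18  0.86  0.73  1.88  0.15  1.   -0.64]
  B 40 1 [-0.06  0.77 -0.29  1.53 -0.02  1.53  1.24] [0.    0.634 0.639] [ -15.  -16. -167.] [ 0.19  1.4  -1.36  1.44  0.66  1.5   2.91]
  B 40 -1 [-0.65  0.85  0.64  1.59 -0.47  1.6  -1.41] [0. 0. 0.] [  15.   16. -167.] [-0.34  1.01 -0.18  1.39 -0.41  1.45  1.01]
  B 50 1 [ 0.24  1.01 -0.84  1.41  0.24  1.77  0.92] [0.008 0.58  0.573] [  15.  -16. -167.] [ 0.19  1.33 -1.36  1.54  0.79  1.41  2.91]
  B 50 -1 [-0.68  0.99  0.76  1.5  -0.53  1.81 -1.31] [0.008 0.    0.   ] [ -15.   16. -167.] [ 0.07  1.15 -0.97  1.44  0.31  1.34  0.46]
```

```bash
cat >> h.py <<'E'
def alt(v):
    v=np.array(v);a=np.linalg.norm(v);return v*(1-360/a)
E
python3 - <<'E'
from h import *;from path import fr,follow;from ik import d,Z
o=r.get_obs();b=np.radians(38);u=d(8.9)
p0=np.array([489,-124.7,26])+u*10;N0=fr(-np.sin(b)*u-np.cos(b)*Z,-u)
R=Ro.from_rotvec(o["orientation"]).as_matrix();v=np.degrees(Ro.from_matrix(R.T@N0).as_rotvec());print(v,alt(v),p0)
P=1000*o["tcp_pos"]
q,e,_=follow(o["joints"],P,R,P,N0,18);print(q.round(2),e)
to(p0+Z*90,N0[:,2],N0[:,0])
E
```

```text
[ 104.08207631   -2.44778046 -145.91016242] [-104.95864072    2.46839532  147.138997  ] [ 498.87959866 -123.15289614   26.        ]
[ 0.05  0.7  -0.03  1.49  0.13  1.61  1.7 ] 1.350510115485567e-05
t 14.57 tcp [ 550.4 -112.3  183.7] x [0.829 0.125 0.545] y [ 0.166 -0.986 -0.028] z [ 0.533  0.114 -0.838] q [-0.04  0.23  0.28  2.27 -1.24  0.31 -0.05] F [-0.4 -0.   0.2] w 76.7
shift now-axes [-80.9   4.   28. ]
turn [ 104.1   -2.4 -145.9] shift new-axes [-0.3 -2.8 85.7]
```

Call:
step_arm([
  {"rx": 5.8,"ry": -0.14,"rz": -8.1,"dx": 0,"dy": 0,"dz": 0,"gripper": 0.8},
  {"rx": 5.8,"ry": -0.14,"rz": -8.1,"dx": 0,"dy": 0,"dz": 0,"gripper": 0.8},
  {"rx": 5.8,"ry": -0.14,"rz": -8.1,"dx": 0,"dy": 0,"dz": 0,"gripper": 0.8},
  {"rx": 5.8,"ry": -0.14,"rz": -8.1,"dx": 0,"dy": 0,"dz": 0,"gripper": 0.8},
  {"rx": 5.8,"ry": -0.14,"rz": -8.1,"dx": 0,"dy": 0,"dz": 0,"gripper": 0.8},
  {"rx": 5.8,"ry": -0.14,"rz": -8.1,"dx": 0,"dy": 0,"dz": 0,"gripper": 0.8},
  {"rx": 5.8,"ry": -0.14,"rz": -8.1,"dx": 0,"dy": 0,"dz": 0,"gripper": 0.8},
  {"rx": 5.8,"ry": -0.14,"rz": -8.1,"dx": 0,"dy": 0,"dz": 0,"gripper": 0.8},
  {"rx": 5.8,"ry": -0.14,"rz": -8.1,"dx": 0,"dy": 0,"dz": 0,"gripper": 0.8},
  {"rx": 5.8,"ry": -0.14,"rz": -8.1,"dx": 0,"dy": 0,"dz": 0,"gripper": 0.8},
  {"rx": 5.8,"ry": -0.14,"rz": -8.1,"dx": 0,"dy": 0,"dz": 0,"gripper": 0.8},
  {"rx": 5.8,"ry": -0.14,"rz": -8.1,"dx": 0,"dy": 0,"dz": 0,"gripper": 0.8},
  {"rx": 5.8,"ry": -0.14,"rz": -8.1,"dx": 0,"dy": 0,"dz": 0,"gripper": 0.8},
  {"rx": 5.8,"ry": -0.14,"rz": -8.1,"dx": 0,"dy": 0,"dz": 0,"gripper": 0.8},
  {"rx": 5.8,"ry": -0.14,"rz": -8.1,"dx": 0,"dy": 0,"dz": 0,"gripper": 0.8},
  {"rx": 5.8,"ry": -0.14,"rz": -8.1,"dx": 0,"dy": 0,"dz": 0,"gripper": 0.8},
  {"rx": 5.8,"ry": -0.14,"rz": -8.1,"dx": 0,"dy": 0,"dz": 0,"gripper": 0.8},
  {"rx": 5.8,"ry": -0.14,"rz": -8.1,"dx": 0,"dy": 0,"dz": 0,"gripper": 0.8},
  {"rx": 0,"ry": 0,"rz": 0,"dx": 0,"dy": 0,"dz": 0,"gripper": 0.8},
])

```text
clock: 16.95
tcp_pos: [0.5521, -0.1074, 0.1842]
orientation: [0.202, -2.467, 0.079]
contact_force: [-0.7, -0.0, -0.5]
grip_width: 0.0768
gripper_force: 0.0
```

```bash
cat > plan.py <<'E'
from h import *;from path import fr;from ik import d,Z
b=np.radians(38);u=d(8.9);p0=np.array([489,-124.7,26])+u*10;N0=fr(-np.sin(b)*u-np.cos(b)*Z,-u)
def rows(p,N,n):
    "constant rows: turn per row (deg), total shift in new axes"
    P,R=st();v=np.degrees(Ro.from_matrix(R.T@N).as_rotvec())
    print("turn",v.round(1),"alt",alt(v).round(1) if np.linalg.norm(v)>1e-6 else "","per",(v/n).round(2),"then shift",(N.T@(p-P)).round(1),"now-axes shift",(R.T@(p-P)).round(1))
E
python3 - <<'E'
from plan import *
rows(p0+Z*90,N0,4);rows(p0,N0,4)
E
```

```text
t 16.95 tcp [ 552.1 -107.4  184.2] x [-0.775 -0.125  0.619] y [-0.165  0.986 -0.007] z [-0.61  -0.107 -0.785] q [ 0.04  0.71 -0.04  1.47  0.13  1.62  1.7 ] F [-0.7 -0.  -0.5] w 76.8
turn [-0.7 -0.3  0.2] alt [ 319.   125.1 -107.9] per [-0.16 -0.06  0.06] then shift [ 1.3 -7.3 87.6] now-axes shift [ 0.9 -6.3 87.7]
t 16.95 tcp [ 552.1 -107.4  184.2] x [-0.775 -0.125  0.619] y [-0.165  0.986 -0.007] z [-0.61  -0.107 -0.785] q [ 0.04  0.71 -0.04  1.47  0.13  1.62  1.7 ] F [-0.7 -0.  -0.5] w 76.8
turn [-0.7 -0.3  0.2] alt [ 319.   125.1 -107.9] per [-0.16 -0.06  0.06] then shift [-54.1  -7.3 158.5] now-axes shift [-54.8  -5.7 158.4]
```

Call:
step_arm([
  {"rx": -0.7,"ry": -0.3,"rz": 0.2,"dx": -18,"dy": -2.5,"dz": 25,"gripper": 0.8},
  {"rx": 0,"ry": 0,"rz": 0,"dx": -18,"dy": -2.5,"dz": 25,"gripper": 0.8},
  {"rx": 0,"ry": 0,"rz": 0,"dx": -18,"dy": -2,"dz": 25,"gripper": 0.8},
  {"rx": 0,"ry": 0,"rz": 0,"dx": 0,"dy": 0,"dz": 0,"gripper": 0.8},
])

```text
clock: 17.45
tcp_pos: [0.5474, -0.1186, 0.0901]
orientation: [0.183, -2.469, 0.062]
contact_force: [0.5, 0.2, -0.4]
grip_width: 0.0768
gripper_force: 0.0
```

Run:
```python
from plan import *
rows(p0+Z*3,N0,4)
cv2.imwrite("pics/w3.png",r.grab_frame("wrist"))
```

```text
t 17.45 tcp [ 547.4 -118.6   90.1] x [-0.777 -0.116  0.619] y [-0.147  0.989  0.001] z [-0.612 -0.09  -0.786] q [ 0.06  0.82 -0.04  1.51  0.13  1.47  1.69] F [ 0.5  0.2 -0.4] w 76.8
turn [ 0.3 -0.2 -0.3] alt [-239.2  149.8  222.7] per [ 0.08 -0.05 -0.08] then shift [ 0.7  3.  78.1] now-axes shift [ 0.4  2.6 78.1]
```

View pics/w3.png

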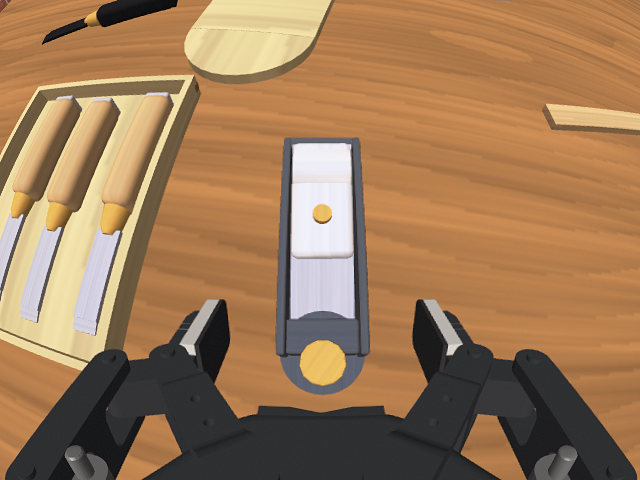

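The plane (322,250) is centred between the fingers, and the three chisels lie parallel in their tray at left. Now the grasp.

Call:
step_arm([
  {"rx": 0,"ry": 0,"rz": 0,"dx": 0,"dy": 1,"dz": 25,"gripper": 0.8},
  {"rx": 0,"ry": 0,"rz": 0,"dx": 0,"dy": 0,"dz": 25,"gripper": 0.7},
  {"rx": 0,"ry": 0,"rz": 0,"dx": 0,"dy": 0,"dz": 18,"gripper": 0.6},
  {"rx": 0,"ry": 0,"rz": 0,"dx": 0,"dy": 0,"dz": 8,"gripper": 0.5},
  {"rx": 0,"ry": 0,"rz": 0,"dx": 0,"dy": 0,"dz": 2,"gripper": 0.4},
  {"rx": 0,"ry": 0,"rz": 0,"dx": 0,"dy": 0,"dz": 0,"gripper": -1},
  {"rx": 0,"ry": 0,"rz": 0,"dx": 0,"dy": 0,"dz": 0,"gripper": -1},
  {"rx": 0,"ry": 0,"rz": 0,"dx": 0,"dy": 0,"dz": 0,"gripper": -1},
], grip_force=100)

```text
clock: 18.5
tcp_pos: [0.5027, -0.1235, 0.031]
orientation: [0.189, -2.476, 0.059]
contact_force: [2.5, -0.8, 5.6]
grip_width: 0.0481
gripper_force: 104.4
```

Run:
```python
from plan import *
P,R=st();np.save("PA.npy",np.c_[R,P])
```

```text
t 18.5 tcp [ 502.7 -123.5   31. ] x [-0.781 -0.122  0.612] y [-0.151  0.989  0.004] z [-0.606 -0.089 -0.791] q [ 0.08  0.84 -0.04  1.64  0.15  1.31  1.67] F [ 2.5 -0.8  5.6] w 48.1
```

```bash
cat >> plan.py <<'E'
try:
    a=np.load("PA.npy");RA,PA=a[:,:3],a[:,3]
    yA=RA[:,1].copy();yA[2]=0;yA/=np.linalg.norm(yA);PlA=np.c_[np.cross(yA,Z),yA,Z];OA=np.array([489,-124.7,0])
    def tool(Pl,Og): M=Pl@PlA.T;return Og+M@(PA-OA),M@RA
    Ps=np.c_[Z,d(0),d(90)]
except FileNotFoundError: pass
E
python3 - <<'E'
from plan import *;from path import follow
p,N=tool(Ps,np.array([490,10,81.]));print(p.round(1),N.round(2).tolist())
q=r.get_obs()["joints"];q,e,_=follow(q,PA,RA,PA+Z*150,RA,4);q,e2,rv=follow(q,PA+Z*150,RA,p+Z*90,N,16);print(e,e2,rv.round(1),(rv/13).round(2),q.round(2))
E
```

```text
[489.1  41.   94.7] [[-0.0, 1.0, 0.0], [0.61, 0.0, -0.79], [-0.79, 0.0, -0.61]]
1.3429822917838345e-06 1.0170069885685235e-05 [ 13.7 -65.3 105.9] [ 1.05 -5.02  8.14] [-0.88  0.56  0.33  1.98  0.61  1.24 -0.94]
```

Call:
step_arm([
  {"rx": 0,"ry": 0,"rz": 0,"dx": 8,"dy": 0,"dz": -10,"gripper": -1},
  {"rx": 0,"ry": 0,"rz": 0,"dx": 20,"dy": 0,"dz": -26,"gripper": -1},
  {"rx": 0,"ry": 0,"rz": 0,"dx": 23,"dy": 0,"dz": -30,"gripper": -1},
  {"rx": 0,"ry": 0,"rz": 0,"dx": 23,"dy": 0,"dz": -30,"gripper": -1},
  {"rx": 0,"ry": 0,"rz": 0,"dx": 18,"dy": 0,"dz": -23,"gripper": -1},
])

```text
clock: 19.12
tcp_pos: [0.502, -0.1238, 0.1819]
orientation: [0.19, -2.476, 0.057]
contact_force: [0.8, 0.2, -6.6]
grip_width: 0.0483
gripper_force: 104.0
```

Call:
step_arm([
  {"rx": 1.05,"ry": -5.02,"rz": 8.14,"dx": 0,"dy": 0,"dz": 0,"gripper": -1},
  {"rx": 1.05,"ry": -5.02,"rz": 8.14,"dx": 0,"dy": 0,"dz": 0,"gripper": -1},
  {"rx": 1.05,"ry": -5.02,"rz": 8.14,"dx": 0,"dy": 0,"dz": 0,"gripper": -1},
  {"rx": 1.05,"ry": -5.02,"rz": 8.14,"dx": 0,"dy": 0,"dz": 0,"gripper": -1},
  {"rx": 1.05,"ry": -5.02,"rz": 8.14,"dx": 0,"dy": 0,"dz": 0,"gripper": -1},
  {"rx": 1.05,"ry": -5.02,"rz": 8.14,"dx": 0,"dy": 0,"dz": 0,"gripper": -1},
  {"rx": 1.05,"ry": -5.02,"rz": 8.14,"dx": 0,"dy": 0,"dz": 0,"gripper": -1},
  {"rx": 1.05,"ry": -5.02,"rz": 8.14,"dx": 0,"dy": 0,"dz": 0,"gripper": -1},
  {"rx": 1.05,"ry": -5.02,"rz": 8.14,"dx": 0,"dy": 0,"dz": 0,"gripper": -1},
  {"rx": 1.05,"ry": -5.02,"rz": 8.14,"dx": 0,"dy": 0,"dz": 0,"gripper": -1},
  {"rx": 1.05,"ry": -5.02,"rz": 8.14,"dx": 0,"dy": 0,"dz": 0,"gripper": -1},
  {"rx": 1.05,"ry": -5.02,"rz": 8.14,"dx": 0,"dy": 0,"dz": 0,"gripper": -1},
  {"rx": 1.05,"ry": -5.02,"rz": 8.14,"dx": 0,"dy": 0,"dz": 0,"gripper": -1},
  {"rx": 0,"ry": 0,"rz": 0,"dx": 0,"dy": 0,"dz": 0,"gripper": -1},
])

```text
clock: 20.88
tcp_pos: [0.5018, -0.122, 0.1792]
orientation: [1.668, 1.688, -0.822]
contact_force: [-0.8, 0.4, -6.3]
grip_width: 0.048
gripper_force: 104.5
```

Run:
```python
from plan import *
p,N=tool(Ps,np.array([490,10,81.]));rows(p,N,1);rows(p+Z*60,N,1)
cv2.imwrite("pics/w4.png",cv2.resize(np.hstack([r.grab_frame("wrist"),r.grab_frame("scene")]),(800,300),interpolation=cv2.INTER_AREA))
```

```text
t 20.88 tcp [ 501.8 -122.   179.2] x [-0.01   0.614 -0.789] y [ 1.     0.009 -0.006] z [ 0.003 -0.789 -0.614] q [-0.73  0.54  0.47  2.11  0.77  1.   -0.84] F [-0.8  0.4 -6.3] w 48.0
turn [-0.  -0.1  0.4] alt [   5.9  105.  -343.8] per [-0.01 -0.13  0.43] then shift [166.6 -12.1 -77.2] now-axes shift [166.9 -10.8 -76.9]
t 20.88 tcp [ 501.8 -122.   179.2] x [-0.01   0.614 -0.789] y [ 1.     0.009 -0.006] z [ 0.003 -0.789 -0.614] q [-0.73  0.54  0.47  2.11  0.77  1.   -0.84] F [-0.8  0.4 -6.3] w 48.0
turn [-0.  -0.1  0.4] alt [   5.9  105.  -343.8] per [-0.01 -0.13  0.43] then shift [ 119.2  -12.1 -114. ] now-axes shift [ 119.5  -11.2 -113.7]
```

View pics/w4.png

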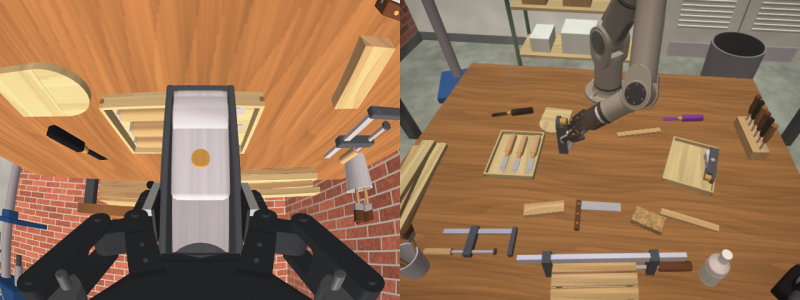

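The plane is held toe up, its cap centred at wrist-view (200,157), and nothing is below it. I'll move it over the free spot and lower it.

Call:
step_arm([
  {"rx": 0,"ry": -0.1,"rz": 0.4,"dx": 25,"dy": -3,"dz": -25,"gripper": -1},
  {"rx": 0,"ry": 0,"rz": 0,"dx": 32,"dy": -3,"dz": -30,"gripper": -1},
  {"rx": 0,"ry": 0,"rz": 0,"dx": 32,"dy": -3,"dz": -30,"gripper": -1},
  {"rx": 0,"ry": 0,"rz": 0,"dx": 30,"dy": -3,"dz": -29,"gripper": -1},
  {"rx": 0,"ry": 0,"rz": 0,"dx": 16,"dy": 0,"dz": 12.4,"gripper": -1},
  {"rx": 0,"ry": 0,"rz": 0,"dx": 16,"dy": 0,"dz": 12.4,"gripper": -1},
  {"rx": 0,"ry": 0,"rz": 0,"dx": 8,"dy": 0,"dz": 6,"gripper": -1},
  {"rx": 0,"ry": 0,"rz": 0,"dx": 4,"dy": 0,"dz": 3,"gripper": -1},
  {"rx": 0,"ry": 0,"rz": 0,"dx": 0,"dy": 0,"dz": 0,"gripper": -1},
])

```text
clock: 22.1
tcp_pos: [0.49, 0.0385, 0.1008]
orientation: [1.676, 1.673, -0.82]
contact_force: [-0.4, -0.9, -6.2]
grip_width: 0.0482
gripper_force: 104.8
```

Run:
```python
from plan import *
p,N=tool(Ps,np.array([490,10,80.]));rows(p,N,1)
```

```text
t 22.1 tcp [490.   38.5 100.8] x [ 0.002  0.611 -0.791] y [ 1.    -0.     0.003] z [ 0.001 -0.791 -0.611] q [-0.89  0.72  0.35  2.    0.58  1.09 -1.01] F [-0.4 -0.9 -6.2] w 48.2
turn [-0.1  0.1 -0.3] alt [133.7 -73.5 325.7] per [-0.11  0.06 -0.28] then shift [ 7.1 -0.9  2.3] now-axes shift [ 7.1 -0.9  2.3]
```

Call:
step_arm([
  {"rx": 0,"ry": 0,"rz": 0,"dx": 2.4,"dy": 0,"dz": 1.8,"gripper": -1},
  {"rx": 0,"ry": 0,"rz": 0,"dx": 1.2,"dy": 0,"dz": 0.9,"gripper": -1},
  {"rx": 0,"ry": 0,"rz": 0,"dx": 0.8,"dy": 0,"dz": 0.6,"gripper": -1},
  {"rx": 0,"ry": 0,"rz": 0,"dx": 0,"dy": 0,"dz": 0,"gripper": -1},
])

```text
clock: 22.6
tcp_pos: [0.49, 0.0392, 0.0952]
orientation: [1.675, 1.674, -0.819]
contact_force: [-0.1, -0.0, -6.1]
grip_width: 0.0481
gripper_force: 104.8
```

Call:
step_arm([
  {"rx": 0,"ry": 0,"rz": 0,"dx": 0.8,"dy": 0,"dz": 0.6,"gripper": -1},
])

```text
clock: 22.72
tcp_pos: [0.4901, 0.0392, 0.0943]
orientation: [1.675, 1.674, -0.819]
contact_force: [-0.3, 0.1, -7.1]
grip_width: 0.0483
gripper_force: 104.8
```

Call:
step_arm([
  {"rx": 0,"ry": 0,"rz": 0,"dx": 0.4,"dy": 0,"dz": 0.3,"gripper": -1},
  {"rx": 0,"ry": 0,"rz": 0,"dx": 0,"dy": 0,"dz": 0,"gripper": -1},
])

```text
clock: 22.98
tcp_pos: [0.49, 0.0391, 0.0937]
orientation: [1.675, 1.674, -0.819]
contact_force: [-0.1, -0.3, -6.3]
grip_width: 0.0487
gripper_force: 104.8
```

Call:
step_arm([
  {"rx": 0,"ry": 0,"rz": 0,"dx": 0.6,"dy": 0,"dz": 0.45,"gripper": -1},
  {"rx": 0,"ry": 0,"rz": 0,"dx": 0,"dy": 0,"dz": 0,"gripper": -1},
])

```text
clock: 23.22
tcp_pos: [0.49, 0.0392, 0.0929]
orientation: [1.675, 1.674, -0.819]
contact_force: [0.9, -0.2, -6.1]
grip_width: 0.0485
gripper_force: 104.8
```

Call:
step_arm([
  {"rx": 0,"ry": 0,"rz": 0,"dx": 0.4,"dy": 0,"dz": 0.3,"gripper": -1},
  {"rx": 0,"ry": 0,"rz": 0,"dx": 0,"dy": 0,"dz": 0,"gripper": -1},
])

```text
clock: 23.48
tcp_pos: [0.49, 0.0392, 0.0924]
orientation: [1.675, 1.674, -0.819]
contact_force: [-0.6, 0.5, -6.1]
grip_width: 0.0482
gripper_force: 104.8
```

Call:
step_arm([
  {"rx": 0,"ry": 0,"rz": 0,"dx": 0.5,"dy": 0,"dz": 0.4,"gripper": -1},
  {"rx": 0,"ry": 0,"rz": 0,"dx": 0.4,"dy": 0,"dz": 0.3,"gripper": -1},
])

```text
clock: 23.72
tcp_pos: [0.49, 0.0392, 0.0913]
orientation: [1.675, 1.674, -0.819]
contact_force: [-0.5, 0.6, -5.9]
grip_width: 0.0485
gripper_force: 104.8
```

Call:
step_arm([
  {"rx": 0,"ry": 0,"rz": 0,"dx": 0.5,"dy": 0,"dz": 0.4,"gripper": -1},
  {"rx": 0,"ry": 0,"rz": 0,"dx": 0.0,"dy": 0,"dz": 0.0,"gripper": -1},
])

```text
clock: 23.98
tcp_pos: [0.49, 0.0391, 0.0906]
orientation: [1.675, 1.674, -0.819]
contact_force: [0.0, -0.3, -5.3]
grip_width: 0.0486
gripper_force: 104.8
```

Call:
step_arm([
  {"rx": 0,"ry": 0,"rz": 0,"dx": 0.5,"dy": 0,"dz": 0.4,"gripper": -1},
  {"rx": 0,"ry": 0,"rz": 0,"dx": 0.0,"dy": 0,"dz": 0.0,"gripper": -1},
])

```text
clock: 24.22
tcp_pos: [0.49, 0.0392, 0.09]
orientation: [1.675, 1.674, -0.819]
contact_force: [-0.2, 0.1, -6.6]
grip_width: 0.0485
gripper_force: 104.8
```

Call:
step_arm([
  {"rx": 0,"ry": 0,"rz": 0,"dx": 0.5,"dy": 0,"dz": 0.4,"gripper": -1},
  {"rx": 0,"ry": 0,"rz": 0,"dx": 0.4,"dy": 0,"dz": 0.3,"gripper": -1},
])

```text
clock: 24.48
tcp_pos: [0.4901, 0.039, 0.0897]
orientation: [1.674, 1.673, -0.82]
contact_force: [-1.8, 3.6, 5.6]
grip_width: 0.048
gripper_force: 105.8
```

Call:
step_arm([
  {"rx": 0,"ry": 0,"rz": 0,"dx": 0.5,"dy": 0,"dz": 0.4,"gripper": -1},
  {"rx": 0,"ry": 0,"rz": 0,"dx": 0.0,"dy": 0,"dz": 0.0,"gripper": -1},
])

```text
clock: 24.72
tcp_pos: [0.4901, 0.039, 0.0897]
orientation: [1.674, 1.672, -0.821]
contact_force: [-3.1, 4.2, 9.2]
grip_width: 0.0479
gripper_force: 106.3
```

Run:
```python
from plan import *
im=r.grab_frame("scene");c=r.camera_info("scene")
for n,w in(("heel",(.490,.015,0)),("toe",(.49,.02,.16))):
    print(n,cv2.projectPoints(np.array([w]),c["rvec"],c["tvec"],c["mtx"],None)[0].ravel().round(0))
u,v=cv2.projectPoints(np.array([(.49,.02,.08)]),c["rvec"],c["tvec"],c["mtx"],None)[0].ravel().astype(int)
cv2.imwrite("pics/s2.png",cv2.resize(im[v-75:v+75,u-100:u+100],None,fx=4,fy=4,interpolation=cv2.INTER_CUBIC));print(u-100,v-75)
```

```text
heel [326. 263.]
toe [330. 219.]
229 166
```

View pics/s2.png

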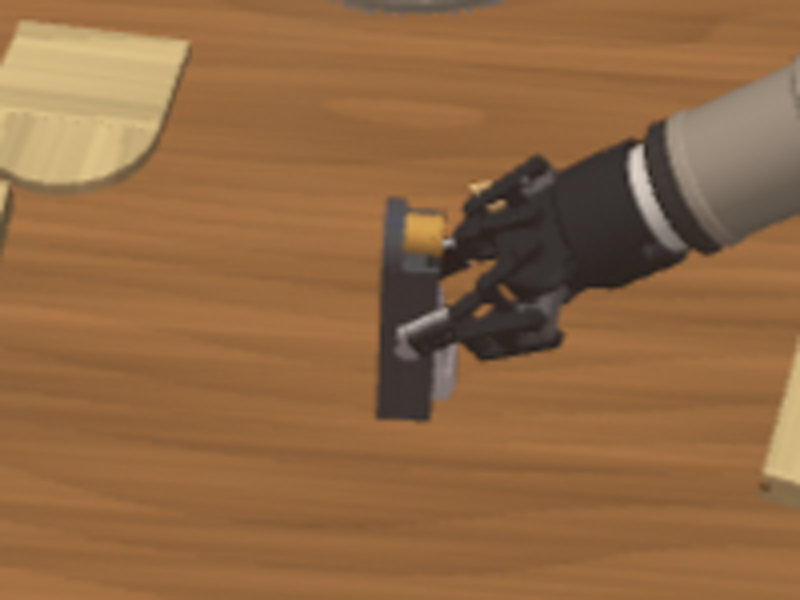

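The crop shows the plane upright on its heel at crop (405,400), toe up at (410,200), in contact with the bench (about 15 N). I'll release it and back off.

Call:
step_arm([
  {"rx": 0,"ry": 0,"rz": 0,"dx": -0.6,"dy": 0,"dz": -0.5,"gripper": -1},
  {"rx": 0,"ry": 0,"rz": 0,"dx": 0,"dy": 0,"dz": 0,"gripper": 0.3},
  {"rx": 0,"ry": 0,"rz": 0,"dx": 0,"dy": 0,"dz": 0,"gripper": 0.5},
  {"rx": 0,"ry": 0,"rz": 0,"dx": 0,"dy": 0,"dz": 0,"gripper": 0.7},
  {"rx": 0,"ry": 0,"rz": 0,"dx": 0,"dy": 0,"dz": -10,"gripper": 0.8},
  {"rx": 0,"ry": 0,"rz": 0,"dx": 0,"dy": 0,"dz": -30,"gripper": 0.8},
  {"rx": 0,"ry": 0,"rz": 0,"dx": 0,"dy": 0,"dz": -40,"gripper": 0.6},
  {"rx": 0,"ry": 0,"rz": 0,"dx": -30,"dy": 0,"dz": -40,"gripper": 0.5},
  {"rx": 0,"ry": 0,"rz": 0,"dx": -40,"dy": 0,"dz": -30,"gripper": 0.5},
])

```text
clock: 25.9
tcp_pos: [0.4895, 0.1172, 0.2376]
orientation: [1.673, 1.677, -0.818]
contact_force: [0.4, 0.3, 0.1]
grip_width: 0.0646
gripper_force: 0.0
```

```bash
cat >> plan.py <<'E'
# standing plane: origin from tool pose at release, with the plane-frame offset corrected 4 mm in x
OS=np.array([490.1,10,80.]);al=np.radians(45)
def grasp(Pl,Og,x=57,y=3,z=17):   # TCP pose gripping plane point, tool from +x+y side, grasp point 3 mm ahead
    zt=-(np.cos(al)*Pl[:,0]+np.sin(al)*Pl[:,1]);xt=-(np.sin(al)*Pl[:,0]-np.cos(al)*Pl[:,1]);N=np.c_[xt,np.cross(zt,xt),zt]
    return Og+Pl@np.array([x,y,z])-3*zt,N
ut=d(-15.8);PT=np.c_[ut,Z,-d(74.2)]
E
python3 - <<'E'
from plan import *;from path import follow
# in-plane origin: TCP relative to plane z (sole) from OA estimate
rel=PlA.T@(PA-OA);print("TCP in plane",rel.round(1))
o=r.get_obs();q=o["joints"];R=Ro.from_rotvec(o["orientation"]).as_matrix();P=1000*o["tcp_pos"]
Os=np.array([490.0,39.0-rel[2],80]);print("origin standing",Os)
p,N=grasp(Ps,Os);print(p,N.round(2).tolist())
pre=p-N[:,2]*90
q1,e,rv=follow(q,P,R,np.array([P[0]+60,P[1],P[2]+0]),N,16);q2,e2,_=follow(q1,np.array([P[0]+60,P[1],P[2]]),N,pre,N,5);q3,e3,_=follow(q2,pre,N,p,N,5)
print(e,e2,e3,rv.round(1),alt(rv).round(1),q2.round(2),q3.round(2));st()
im=r.grab_frame("scene");cv2.imwrite("pics/s3.png",im[140:290,220:420])
wi=r.grab_frame("wrist");cv2.imwrite("pics/s3.png",np.hstack([cv2.resize(im[165:285,240:400],(480,360)),cv2.resize(wi,(320,240))[:,:] if 0 else cv2.copyMakeBorder(cv2.resize(wi,(320,240)),0,120,0,0,0)]))
E
```

```text
TCP in plane [13.7 -0.9 31. ]
origin standing [490.           7.98343251  80.        ]
[495.12132034  24.98343251 139.12132034] [[0.71, 0.0, -0.71], [-0.0, -1.0, -0.0], [-0.71, 0.0, -0.71]]
2.7533047290548543e-06 7.568434272945708e-07 1.8188555498575112e-06 [67.8  5.6 59.6] [-202.1  -16.6 -177.6] [-0.46  0.84  0.59  1.43 -0.33  1.79 -1.36] [-0.49  0.82  0.57  1.64 -0.34  1.61 -1.34]
t 25.9 tcp [489.5 117.2 237.6] x [-0.     0.612 -0.791] y [1.    0.003 0.002] z [ 0.004 -0.791 -0.612] q [-0.99  0.54  0.34  1.86  0.53  1.41 -0.9 ] F [0.4 0.3 0.1] w 64.6
```

View pics/s3.png

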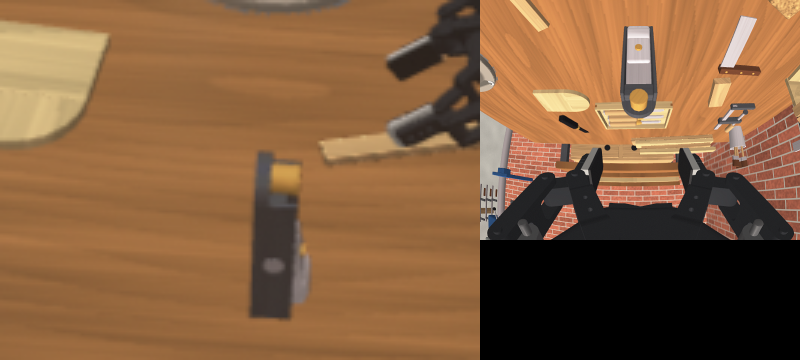

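The plane stands by itself, toe up (at left crop (272,235)), with the gripper clear of it. Next I'll turn for the toe pinch.

Call:
step_arm([
  {"rx": 6.78,"ry": 0.56,"rz": 5.96,"dx": 0,"dy": 0,"dz": 0,"gripper": 0.5},
  {"rx": 6.78,"ry": 0.56,"rz": 5.96,"dx": 0,"dy": 0,"dz": 0,"gripper": 0.5},
  {"rx": 6.78,"ry": 0.56,"rz": 5.96,"dx": 0,"dy": 0,"dz": 0,"gripper": 0.5},
  {"rx": 6.78,"ry": 0.56,"rz": 5.96,"dx": 0,"dy": 0,"dz": 0,"gripper": 0.5},
  {"rx": 6.78,"ry": 0.56,"rz": 5.96,"dx": 0,"dy": 0,"dz": 0,"gripper": 0.5},
  {"rx": 6.78,"ry": 0.56,"rz": 5.96,"dx": 0,"dy": 0,"dz": 0,"gripper": 0.5},
  {"rx": 6.78,"ry": 0.56,"rz": 5.96,"dx": 0,"dy": 0,"dz": 0,"gripper": 0.5},
  {"rx": 6.78,"ry": 0.56,"rz": 5.96,"dx": 0,"dy": 0,"dz": 0,"gripper": 0.5},
  {"rx": 6.78,"ry": 0.56,"rz": 5.96,"dx": 0,"dy": 0,"dz": 0,"gripper": 0.5},
  {"rx": 6.78,"ry": 0.56,"rz": 5.96,"dx": 0,"dy": 0,"dz": 0,"gripper": 0.5},
  {"rx": 0,"ry": 0,"rz": 0,"dx": 0,"dy": 0,"dz": -30,"gripper": 0.5},
])

```text
clock: 27.38
tcp_pos: [0.5096, 0.113, 0.257]
orientation: [-2.899, 0.015, 1.206]
contact_force: [0.6, -1.0, 0.2]
grip_width: 0.0644
gripper_force: 0.0
```

Run:
```python
from plan import *
p,N=grasp(Ps,np.array([490,8,80.]));rows(p-90*N[:,2],N,1)
```

```text
t 27.38 tcp [509.6 113.  257. ] x [ 0.705 -0.008 -0.709] y [-0.009 -1.     0.002] z [-0.709  0.005 -0.705] q [-0.61  0.73  0.6   1.5  -0.38  1.84 -1.49] F [ 0.6 -1.   0.2] w 64.4
turn [-0.3  0.2 -0.5] alt [ 181.7 -106.5  291.3] per [-0.29  0.17 -0.47] then shift [73.2 88.   3.6] now-axes shift [73.9 87.4  2.9]
```

Call:
step_arm([
  {"rx": -0.3,"ry": 0.2,"rz": -0.5,"dx": 25,"dy": 0,"dz": 0,"gripper": 0.5},
  {"rx": 0,"ry": 0,"rz": 0,"dx": 40,"dy": 20,"dz": 0,"gripper": 0.5},
  {"rx": 0,"ry": 0,"rz": 0,"dx": 8,"dy": 38,"dz": 0,"gripper": 0.5},
  {"rx": 0,"ry": 0,"rz": 0,"dx": 0,"dy": 30,"dz": 0,"gripper": 0.5},
  {"rx": 0,"ry": 0,"rz": 0,"dx": 0,"dy": 0,"dz": 0,"gripper": 0.5},
])

```text
clock: 28.0
tcp_pos: [0.5628, 0.0244, 0.2057]
orientation: [2.904, 0.003, -1.197]
contact_force: [0.3, 0.4, 0.7]
grip_width: 0.064
gripper_force: 0.0
```

Run:
```python
from plan import *
p,N=grasp(Ps,np.array([490,8,80.]));rows(p,N,1)
# where does the knob (brass) lie in the wrist view, across the closing line, at its own height?
im=r.grab_frame("wrist");hsv=cv2.cvtColor(im,cv2.COLOR_BGR2HSV);c=r.camera_info("wrist")
def proj(w):
    Rc=cv2.Rodrigues(np.array(c["rvec"]))[0];v=Rc@np.array(w)/1+np.array(c["tvec"]).ravel();t=np.arctan2(np.hypot(v[0],v[1]),v[2]);n=v[:2]/np.hypot(v[0],v[1]);return (c["mtx"][:2,2]+c["mtx"][0,0]*t*n).round(0)
print("toe sole edge (y=8)",proj((.490,.008,.160)),"knob centre exp",proj((.490,.042,.142)),"heel",proj((.49,.008,.0)))
m=cv2.inRange(hsv,(14,150,120),(26,255,255))
for k in rect(m)[:4]:
    M=cv2.moments(k);print("brass",cv2.contourArea(k),round(M["m10"]/max(M["m00"],1)),round(M["m01"]/max(M["m00"],1)),cv2.boundingRect(k))
cv2.imwrite("pics/w5.png",im)
```

```text
t 28.0 tcp [562.8  24.4 205.7] x [ 0.71   0.001 -0.705] y [ 0.002 -1.     0.   ] z [-0.705 -0.002 -0.71 ] q [-0.46  0.85  0.6   1.4  -0.34  1.81 -1.35] F [0.3 0.4 0.7] w 64.0
turn [ 0.1 -0.2  0.1] alt [-139.4  315.2 -103.2] per [ 0.09 -0.2   0.07] then shift [-0.8 -0.6 94.9] now-axes shift [-1.1 -0.8 94.9]
toe sole edge (y=8) [350. 292.] knob centre exp [294. 265.] heel [342. 110.]
brass 992.5 307 263 (289, 245, 38, 39)
brass 199.0 612 154 (602, 146, 19, 18)
brass 90.5 122 267 (116, 261, 14, 13)
brass 71.0 595 255 (591, 250, 10, 13)
```

Run:
```python
import cv2
h=cv2.cvtColor(cv2.imread("pics/w5.png"),cv2.COLOR_BGR2HSV)
for y in(190,230,262,275,285):
    print(y,[(x,*map(int,h[y,x])) for x in range(276,368,4)])
```

```text
190 [(276, 13, 160, 207), (280, 13, 161, 209), (284, 13, 161, 208), (288, 13, 161, 209), (292, 102, 38, 68), (296, 140, 11, 72), (300, 165, 7, 73), (304, 150, 7, 72), (308, 140, 11, 72), (312, 130, 10, 73), (316, 140, 10, 75), (320, 143, 14, 72), (324, 140, 10, 73), (328, 135, 7, 72), (332, 135, 14, 73), (336, 120, 3, 73), (340, 105, 7, 73), (344, 120, 7, 73), (348, 13, 159, 212), (352, 13, 159, 208), (356, 13, 157, 208), (360, 13, 157, 209), (364, 13, 157, 209)]
230 [(276, 15, 132, 234), (280, 12, 162, 161), (284, 13, 161, 189), (288, 13, 159, 197), (292, 140, 11, 72), (296, 140, 11, 72), (300, 150, 4, 71), (304, 150, 7, 72), (308, 150, 7, 71), (312, 140, 11, 72), (316, 143, 14, 75), (320, 135, 7, 73), (324, 143, 14, 74), (328, 130, 10, 73), (332, 135, 7, 72), (336, 135, 7, 72), (340, 130, 10, 73), (344, 135, 14, 73), (348, 12, 132, 151), (352, 13, 158, 195), (356, 13, 157, 188), (360, 13, 158, 189), (364, 13, 156, 191)]
262 [(276, 13, 158, 203), (280, 13, 159, 201), (284, 13, 159, 201), (288, 13, 158, 204), (292, 17, 166, 217), (296, 17, 164, 222), (300, 18, 163, 227), (304, 18, 16
[... 579 characters left out ...]
, 23, 145, 247), (328, 106, 40, 120), (332, 108, 26, 118), (336, 108, 26, 119), (340, 108, 28, 118), (344, 108, 32, 121), (348, 10, 106, 173), (352, 13, 159, 207), (356, 13, 158, 212), (360, 13, 158, 213), (364, 13, 157, 213)]
285 [(276, 13, 158, 200), (280, 13, 159, 197), (284, 13, 158, 192), (288, 13, 162, 194), (292, 12, 78, 153), (296, 15, 74, 144), (300, 16, 37, 130), (304, 16, 47, 131), (308, 16, 46, 134), (312, 16, 43, 135), (316, 14, 40, 135), (320, 16, 41, 138), (324, 16, 43, 137), (328, 111, 16, 115), (332, 115, 14, 112), (336, 116, 18, 113), (340, 116, 16, 112), (344, 116, 18, 112), (348, 17, 35, 130), (352, 17, 48, 143), (356, 16, 47, 145), (360, 16, 47, 141), (364, 15, 46, 132)]
```

Call:
step_arm([
  {"rx": 0,"ry": 0,"rz": 0,"dx": -1,"dy": -1,"dz": 25,"gripper": 0.5},
  {"rx": 0,"ry": 0,"rz": 0,"dx": 0,"dy": 0,"dz": 30,"gripper": 0.5},
  {"rx": 0,"ry": 0,"rz": 0,"dx": 0,"dy": 0,"dz": 22,"gripper": 0.4},
  {"rx": 0,"ry": 0,"rz": 0,"dx": 0,"dy": 0,"dz": 13,"gripper": 0.3},
  {"rx": 0,"ry": 0,"rz": 0,"dx": 0,"dy": 0,"dz": 5,"gripper": 0.2},
  {"rx": 0,"ry": 0,"rz": 0,"dx": 0,"dy": 0,"dz": 0,"gripper": 0.0},
  {"rx": 0,"ry": 0,"rz": 0,"dx": 0,"dy": 0,"dz": 0,"gripper": -0.1},
])

```text
clock: 28.92
tcp_pos: [0.4962, 0.0277, 0.1394]
orientation: [2.905, 0.011, -1.194]
contact_force: [0.3, 0.0, -0.1]
grip_width: 0.0385
gripper_force: 0.2
```

Run:
```python
from plan import *
p,N=grasp(Ps,np.array([490,8,80.]));rows(p,N,1)
```

```text
t 28.93 tcp [496.2  27.7 139.4] x [ 0.711  0.006 -0.703] y [ 0.007 -1.    -0.002] z [-0.703 -0.003 -0.711] q [-0.5   0.83  0.58  1.62 -0.35  1.62 -1.33] F [ 0.3  0.  -0.1] w 38.5
turn [ 0.2 -0.3  0.3] alt [-139.2  229.2 -239.4] per [ 0.2  -0.32  0.34] then shift [-0.6  2.7  1. ] now-axes shift [-0.6  2.7  1. ]
```

Call:
step_arm([
  {"rx": 0,"ry": 0,"rz": 0,"dx": 0,"dy": 0,"dz": 0,"gripper": -0.17},
  {"rx": 0,"ry": 0,"rz": 0,"dx": 0,"dy": 0,"dz": 0,"gripper": -0.22},
  {"rx": 0,"ry": 0,"rz": 0,"dx": 0,"dy": 0,"dz": 0,"gripper": -0.3},
  {"rx": 0,"ry": 0,"rz": 0,"dx": 0,"dy": 0,"dz": 0,"gripper": -1},
  {"rx": 0,"ry": 0,"rz": 0,"dx": 0,"dy": 0,"dz": 0,"gripper": -1},
], grip_force=115)

```text
clock: 29.55
tcp_pos: [0.4961, 0.0274, 0.1396]
orientation: [2.905, 0.01, -1.193]
contact_force: [2.6, -2.1, 6.5]
grip_width: 0.0327
gripper_force: 113.4
```

```bash
cat >> plan.py <<'E'
PB=np.array([496.1,27.4,139.6]);RB=Ro.from_rotvec([2.905,.010,-1.193]).as_matrix();OB=np.array([490,10.4,80.])
def tool2(Pl,Og): M=Pl@Ps.T;return Og+M@(PB-OB),M@RB
TC=np.array([462,364,0.])
def lie(x,y,h): return tool2(PT,TC+ut*x+d(74.2)*y+Z*(31+h))
E
python3 - <<'E'
from plan import *;from path import follow
p,N=lie(-10,0,0);print(p.round(1),N.round(2).tolist())
q=r.get_obs()["joints"];q,e,_=follow(q,PB,RB,PB+Z*130,RB,4);print(q.round(2))
h=p+Z*100
for mid in (PB+Z*130,h):
    q1,e1,rv=follow(q,PB+Z*130,RB,mid,N,18);q2,e2,_=follow(q1,mid,N,h,N,8);q3,e3,_=follow(q2,h,N,p,N,5);print(np.round([e,e1,e2,e3],3),rv.round(1),(rv/17).round(2),q1.round(2),q2.round(2),q3.round(2))
E
```

```text
[505.1 334.1  37.1] [[-0.68, 0.27, -0.68], [0.19, 0.96, 0.2], [0.71, 0.01, -0.7]]
[-0.54  0.67  0.64  1.57 -0.28  1.81 -1.37]
[0. 0. 0. 0.] [   0.9   17.1 -168. ] [ 0.05  1.   -9.88] [ 0.03  0.59 -0.11  1.55 -0.2   1.75  1.25] [-0.32  0.83 -0.21  1.44 -0.38  1.49  0.93] [-0.33  0.96 -0.21  1.44 -0.36  1.37  0.99]
[0. 0. 0. 0.] [   0.9   17.1 -168. ] [ 0.05  1.   -9.88] [-0.29  0.84 -0.27  1.44 -0.34  1.48  0.91] [-0.29  0.84 -0.27  1.44 -0.34  1.48  0.91] [-0.3   0.96 -0.26  1.44 -0.32  1.36  0.96]
```

Call:
step_arm([
  {"rx": 0,"ry": 0,"rz": 0,"dx": -7,"dy": 0,"dz": -7,"gripper": -1},
  {"rx": 0,"ry": 0,"rz": 0,"dx": -20,"dy": 0,"dz": -20,"gripper": -1},
  {"rx": 0,"ry": 0,"rz": 0,"dx": -25,"dy": 0,"dz": -25,"gripper": -1},
  {"rx": 0,"ry": 0,"rz": 0,"dx": -25,"dy": 0,"dz": -25,"gripper": -1},
  {"rx": 0,"ry": 0,"rz": 0,"dx": -14,"dy": 0,"dz": -14,"gripper": -1},
])

```text
clock: 30.18
tcp_pos: [0.4951, 0.0279, 0.2687]
orientation: [-2.906, -0.011, 1.193]
contact_force: [0.1, 0.9, -6.9]
grip_width: 0.0326
gripper_force: 114.2
```

Call:
step_arm([
  {"rx": 0.02,"ry": 0.4,"rz": -4.0,"dx": 0,"dy": 0,"dz": 0,"gripper": -1},
  {"rx": 0.05,"ry": 0.92,"rz": -9.0,"dx": 0,"dy": 0,"dz": 0,"gripper": -1},
  {"rx": 0.05,"ry": 0.92,"rz": -9.0,"dx": 0,"dy": 0,"dz": 0,"gripper": -1},
  {"rx": 0.05,"ry": 0.92,"rz": -9.0,"dx": 0,"dy": 0,"dz": 0,"gripper": -1},
  {"rx": 0.05,"ry": 0.92,"rz": -9.0,"dx": 0,"dy": 0,"dz": 0,"gripper": -1},
  {"rx": 0.05,"ry": 0.92,"rz": -9.0,"dx": 0,"dy": 0,"dz": 0,"gripper": -1},
  {"rx": 0.05,"ry": 0.92,"rz": -9.0,"dx": 0,"dy": 0,"dz": 0,"gripper": -1},
  {"rx": 0.05,"ry": 0.92,"rz": -9.0,"dx": 0,"dy": 0,"dz": 0,"gripper": -1},
  {"rx": 0.05,"ry": 0.92,"rz": -9.0,"dx": 0,"dy": 0,"dz": 0,"gripper": -1},
  {"rx": 0.05,"ry": 0.92,"rz": -9.0,"dx": 0,"dy": 0,"dz": 0,"gripper": -1},
  {"rx": 0.05,"ry": 0.92,"rz": -9.0,"dx": 0,"dy": 0,"dz": 0,"gripper": -1},
  {"rx": 0.05,"ry": 0.92,"rz": -9.0,"dx": 0,"dy": 0,"dz": 0,"gripper": -1},
  {"rx": 0.05,"ry": 0.92,"rz": -9.0,"dx": 0,"dy": 0,"dz": 0,"gripper": -1},
  {"rx": 0.05,"ry": 0.92,"rz": -9.0,"dx": 0,"dy": 0,"dz": 0,"gripper": -1},
  {"rx": 0.05,"ry": 0.92,"rz": -9.0,"dx": 0,"dy": 0,"dz": 0,"gripper": -1},
  {"rx": 0.05,"ry": 0.92,"rz": -9.0,"dx": 0,"dy": 0,"dz": 0,"gripper": -1},
  {"rx": 0.05,"ry": 0.92,"rz": -9.0,"dx": 0,"dy": 0,"dz": 0,"gripper": -1},
  {"rx": 0.05,"ry": 0.92,"rz": -9.0,"dx": 0,"dy": 0,"dz": 0,"gripper": -1},
  {"rx": 0.05,"ry": 0.92,"rz": -9.0,"dx": 0,"dy": 0,"dz": 0,"gripper": -1},
  {"rx": 0.05,"ry": 0.92,"rz": -9.0,"dx": 0,"dy": 0,"dz": 0,"gripper": -1},
])

```text
clock: 32.67
tcp_pos: [0.4947, 0.0272, 0.2667]
orientation: [-0.169, -2.338, -0.205]
contact_force: [0.2, 0.0, -6.8]
grip_width: 0.0322
gripper_force: 114.6
```

Run:
```python
from plan import *
p,N=lie(-10,0,100);rows(p,N,1)
```

```text
t 32.67 tcp [494.7  27.2 266.7] x [-0.696  0.06   0.715] y [0.183 0.978 0.097] z [-0.694  0.199 -0.692] q [ 0.06  0.61 -0.16  1.53 -0.19  1.77  1.36] F [ 0.2  0.  -6.8] w 32.2
turn [-0.  -0.9  7.3] alt [   0.7   41.8 -350.2] per [-0.01 -0.87  7.28] then shift [-42.1 297.4 144.5] now-axes shift [-81.6 289.6 143.5]
```

Call:
step_arm([
  {"rx": 0,"ry": -0.4,"rz": 3.6,"dx": 0,"dy": 0,"dz": 0,"gripper": -1},
  {"rx": 0,"ry": -0.47,"rz": 3.68,"dx": 0,"dy": 10,"dz": 0,"gripper": -1},
  {"rx": 0,"ry": 0,"rz": 0,"dx": -5,"dy": 28,"dz": 10,"gripper": -1},
  {"rx": 0,"ry": 0,"rz": 0,"dx": -5,"dy": 37,"dz": 18,"gripper": -1},
  {"rx": 0,"ry": 0,"rz": 0,"dx": -5,"dy": 37,"dz": 18,"gripper": -1},
  {"rx": 0,"ry": 0,"rz": 0,"dx": -5,"dy": 37,"dz": 18,"gripper": -1},
  {"rx": 0,"ry": 0,"rz": 0,"dx": -5,"dy": 37,"dz": 18,"gripper": -1},
  {"rx": 0,"ry": 0,"rz": 0,"dx": -5,"dy": 37,"dz": 18,"gripper": -1},
  {"rx": 0,"ry": 0,"rz": 0,"dx": -5,"dy": 37,"dz": 18,"gripper": -1},
  {"rx": 0,"ry": 0,"rz": 0,"dx": -5,"dy": 28,"dz": 18,"gripper": -1},
  {"rx": 0,"ry": 0,"rz": 0,"dx": -2,"dy": 9,"dz": 9,"gripper": -1},
  {"rx": 0,"ry": 0,"rz": 0,"dx": 0,"dy": 0,"dz": 0,"gripper": -1},
])

```text
clock: 34.17
tcp_pos: [0.5043, 0.3341, 0.1363]
orientation: [-0.323, -2.331, -0.138]
contact_force: [0.4, 0.1, -6.8]
grip_width: 0.0329
gripper_force: 115.0
```

Run:
```python
from plan import *
p,N=lie(-10,0,100);rows(p,N,1)
im=r.grab_frame("wrist");sc=r.grab_frame("top")
cv2.imwrite("pics/w6.png",np.vstack([np.hstack([cv2.resize(im,(400,300)),cv2.resize(sc[170:300,100:260],(400,300))]),np.hstack([cv2.resize(r.grab_frame("scene")[190:330,380:540],(400,300)),np.zeros((300,400,3),np.uint8)])]))
# tray rim from wrist view for the check: cast rays of the outline at z=24
c=r.camera_info("wrist");np.save("wc.npy",np.r_[c["rvec"].ravel(),c["tvec"].ravel()]);cv2.imwrite("pics/w6raw.png",im)
```

```text
t 34.17 tcp [504.3 334.1 136.3] x [-0.676  0.19   0.712] y [0.272 0.962 0.002] z [-0.685  0.195 -0.702] q [-0.31  0.84 -0.22  1.43 -0.37  1.49  0.93] F [ 0.4  0.1 -6.8] w 32.9
turn [-0.1 -0.1 -0.2] alt [148.4  73.3 319.4] per [-0.11 -0.05 -0.24] then shift [ 0.1  0.2 -1.1] now-axes shift [ 0.1  0.2 -1.1]
```

View pics/w6.png

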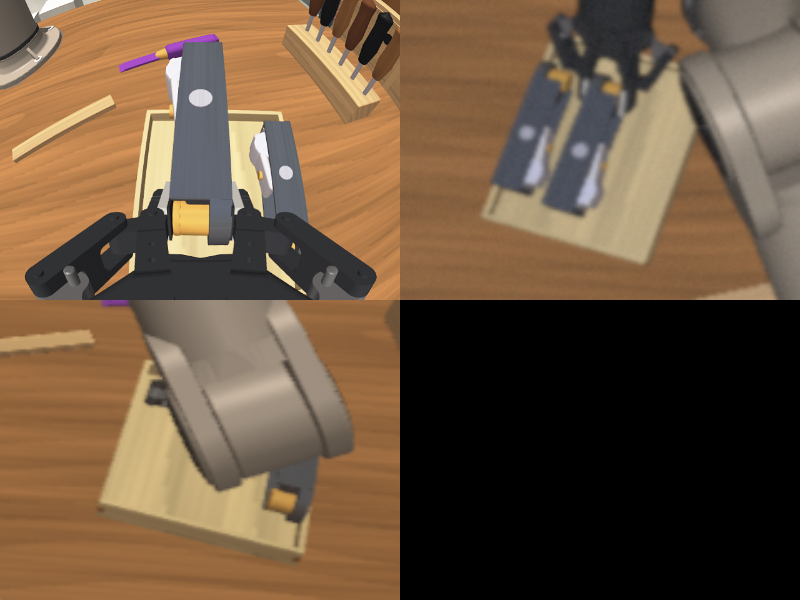

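The top crop shows the held plane on its side, parallel to the fixed one, caps facing the same way and toes the same way. Wrist view marks: held plane's cheek disc at raw (320,155), fixed one's at (458,275). I'll use these two discs to check sag and spacing.

Run:
```python
from plan import *
im=cv2.imread("pics/w6raw.png");w=np.load("wc.npy");c=dict(r.camera_info("wrist"));c["rvec"],c["tvec"]=w[:3],w[3:]
hsv=cv2.cvtColor(im,cv2.COLOR_BGR2HSV)
m=cv2.inRange(hsv,(0,0,185),(179,40,255))
pts={}
for k in rect(m)[:8]:
    M=cv2.moments(k);a=cv2.contourArea(k)
    if a>60: print("white",a,round(M["m10"]/M["m00"],1),round(M["m01"]/M["m00"],1),cv2.boundingRect(k))
def proj(q):
    Rc=cv2.Rodrigues(w[:3])[0];v=Rc@(np.array(q)/1000)+w[3:];t=np.arctan2(np.hypot(v[0],v[1]),v[2]);n=v[:2]/np.hypot(v[0],v[1]);return (c["mtx"][:2,2]+c["mtx"][0,0]*t*n).round(0)
# present plane pose from rigid grasp
M=Ro.from_rotvec(r.get_obs()["orientation"]).as_matrix()@RB.T;P=1000*r.get_obs()["tcp_pos"]
Pl=M@Ps;O=P+M@(OB-PB);print("plane axes",Pl.round(3).tolist(),"O",O.round(1))
g=O+Pl@np.array([57,0,17])
for s in(-6,-3,0,3,6):
    T=Ro.from_rotvec(np.radians(s)*Pl[:,2]).as_matrix()
    print("sag",s,[proj(g+T@(O+Pl@np.array(x)-g)) for x in((-80,25,0),(-80,25,34))])
for n,uv,z in(("held",(320,155),O[2]+25),("fixed",(458,275),56)):
    a=ray("wrist",[uv],z/1000,c)[0]*1000;b=a-O[:2];print(n,"disc world",a.round(1),"along",(b@ut[:2]).round(1),"across",(b@d(74.2)[:2]).round(1))
```

```text
white 1099.0 278.5 124.7 (265, 91, 26, 102)
white 1027.0 421.5 247.4 (407, 211, 30, 93)
white 1017.0 70.8 8.6 (41, 0, 77, 30)
white 765.5 320.5 156.2 (302, 143, 38, 28)
white 452.0 262.9 316.7 (252, 291, 19, 52)
white 438.0 378.4 317.1 (371, 291, 19, 52)
white 340.0 457.2 275.9 (447, 265, 22, 22)
white 91.5 141.3 2.4 (132, 0, 28, 8)
plane axes [[0.961, -0.001, -0.277], [-0.277, 0.004, -0.961], [0.002, 1.0, 0.004]] O [453.7 365.2 131.3]
sag -6 [array([356.,  46.]), array([290.,  46.])]
sag -3 [array([355.,  55.]), array([290.,  55.])]
sag 0 [array([354.,  64.]), array([291.,  64.])]
sag 3 [array([353.,  74.]), array([292.,  73.])]
sag 6 [array([352.,  83.]), array([293.,  82.])]
held disc world [437.6 351. ] along -11.6 across -18.0
fixed disc world [475.  436.5] along 1.1 across 74.4
```

Call:
step_arm([
  {"rx": 0,"ry": 0,"rz": 0,"dx": 0,"dy": -12,"dz": 0,"gripper": -1},
  {"rx": 0,"ry": 0,"rz": 0,"dx": -14,"dy": 0,"dz": 13.8,"gripper": -1},
  {"rx": 0,"ry": 0,"rz": 0,"dx": -14,"dy": 0,"dz": 13.8,"gripper": -1},
  {"rx": 0,"ry": 0,"rz": 0,"dx": -14,"dy": 0,"dz": 13.8,"gripper": -1},
  {"rx": 0,"ry": 0,"rz": 0,"dx": -10,"dy": 0,"dz": 9.8,"gripper": -1},
  {"rx": 0,"ry": 0,"rz": 0,"dx": -7,"dy": 0,"dz": 6.9,"gripper": -1},
  {"rx": 0,"ry": 0,"rz": 0,"dx": -4,"dy": 0,"dz": 4,"gripper": -1},
  {"rx": 0,"ry": 0,"rz": 0,"dx": 0,"dy": 0,"dz": 0,"gripper": -1},
])

```text
clock: 35.33
tcp_pos: [0.5022, 0.3227, 0.0488]
orientation: [-0.324, -2.332, -0.14]
contact_force: [0.4, -0.4, -6.2]
grip_width: 0.0325
gripper_force: 115.1
```

Run:
```python
from plan import *
p,N=lie(-10,-12,0);rows(p,N,1)
```

```text
t 35.33 tcp [502.2 322.7  48.8] x [-0.677  0.19   0.711] y [0.274 0.962 0.003] z [-0.683  0.197 -0.703] q [-0.3   0.94 -0.22  1.45 -0.35  1.38  0.99] F [ 0.4 -0.4 -6.2] w 32.5
turn [ 0.   0.  -0.2] alt [-20.3 -32.1 357.7] per [ 0.01  0.02 -0.24] then shift [-8.1 -0.3  8.5] now-axes shift [-8.1 -0.3  8.5]
```

Call:
step_arm([
  {"rx": 0,"ry": 0,"rz": 0,"dx": -2.5,"dy": 0,"dz": 2.5,"gripper": -1},
  {"rx": 0,"ry": 0,"rz": 0,"dx": -1.5,"dy": 0,"dz": 1.5,"gripper": -1},
  {"rx": 0,"ry": 0,"rz": 0,"dx": -0.7,"dy": 0,"dz": 0.7,"gripper": -1},
  {"rx": 0,"ry": 0,"rz": 0,"dx": 0,"dy": 0,"dz": 0,"gripper": -1},
])

```text
clock: 35.83
tcp_pos: [0.5022, 0.3227, 0.0423]
orientation: [-0.324, -2.333, -0.14]
contact_force: [0.3, 0.5, -6.8]
grip_width: 0.0327
gripper_force: 115.1
```

Call:
step_arm([
  {"rx": 0,"ry": 0,"rz": 0,"dx": -0.7,"dy": 0,"dz": 0.7,"gripper": -1},
  {"rx": 0,"ry": 0,"rz": 0,"dx": 0,"dy": 0,"dz": 0,"gripper": -1},
])

```text
clock: 36.08
tcp_pos: [0.5022, 0.3227, 0.0412]
orientation: [-0.324, -2.333, -0.14]
contact_force: [-0.4, -0.6, -6.6]
grip_width: 0.0329
gripper_force: 115.1
```

Call:
step_arm([
  {"rx": 0,"ry": 0,"rz": 0,"dx": -0.7,"dy": 0,"dz": 0.7,"gripper": -1},
  {"rx": 0,"ry": 0,"rz": 0,"dx": 0,"dy": 0,"dz": 0,"gripper": -1},
])

```text
clock: 36.33
tcp_pos: [0.5022, 0.3227, 0.0402]
orientation: [-0.324, -2.333, -0.14]
contact_force: [0.4, 0.3, -7.1]
grip_width: 0.0325
gripper_force: 115.1
```

Call:
step_arm([
  {"rx": 0,"ry": 0,"rz": 0,"dx": -0.7,"dy": 0,"dz": 0.7,"gripper": -1},
  {"rx": 0,"ry": 0,"rz": 0,"dx": 0,"dy": 0,"dz": 0,"gripper": -1},
])

```text
clock: 36.58
tcp_pos: [0.5022, 0.3227, 0.0392]
orientation: [-0.324, -2.333, -0.14]
contact_force: [0.1, 0.0, -6.3]
grip_width: 0.0324
gripper_force: 115.1
```

Call:
step_arm([
  {"rx": 0,"ry": 0,"rz": 0,"dx": -0.6,"dy": 0,"dz": 0.6,"gripper": -1},
  {"rx": 0,"ry": 0,"rz": 0,"dx": 0,"dy": 0,"dz": 0,"gripper": -1},
])

```text
clock: 36.83
tcp_pos: [0.5022, 0.3227, 0.0384]
orientation: [-0.324, -2.333, -0.14]
contact_force: [0.6, 0.3, -6.4]
grip_width: 0.0328
gripper_force: 115.1
```

Call:
step_arm([
  {"rx": 0,"ry": 0,"rz": 0,"dx": -0.5,"dy": 0,"dz": 0.5,"gripper": -1},
  {"rx": 0,"ry": 0,"rz": 0,"dx": 0,"dy": 0,"dz": 0,"gripper": -1},
])

```text
clock: 37.08
tcp_pos: [0.5022, 0.3228, 0.0378]
orientation: [-0.324, -2.333, -0.14]
contact_force: [-0.5, 0.2, -6.0]
grip_width: 0.0323
gripper_force: 115.1
```

Call:
step_arm([
  {"rx": 0,"ry": 0,"rz": 0,"dx": -0.4,"dy": 0,"dz": 0.4,"gripper": -1},
  {"rx": 0,"ry": 0,"rz": 0,"dx": 0,"dy": 0,"dz": 0,"gripper": -1},
])

```text
clock: 37.33
tcp_pos: [0.5023, 0.3228, 0.0375]
orientation: [-0.324, -2.332, -0.141]
contact_force: [0.7, -0.5, -3.3]
grip_width: 0.0323
gripper_force: 115.3
```

Call:
step_arm([
  {"rx": 0,"ry": 0,"rz": 0,"dx": -0.4,"dy": 0,"dz": 0.4,"gripper": -1},
  {"rx": 0,"ry": 0,"rz": 0,"dx": 0,"dy": 0,"dz": 0,"gripper": -1},
])

```text
clock: 37.58
tcp_pos: [0.5023, 0.3228, 0.0375]
orientation: [-0.324, -2.332, -0.141]
contact_force: [1.3, -2.6, 2.8]
grip_width: 0.0328
gripper_force: 115.7
```

Run:
```python
from plan import *
o=r.get_obs();print(o["contact_force"].round(1),o["moment"].round(2))
M=Ro.from_rotvec(o["orientation"]).as_matrix()@RB.T;print((M@Ps).round(3).tolist())
```

```text
[ 1.3 -2.6  2.8] [-0.47 -0.53  0.36]
[[0.961, 0.001, -0.275], [-0.275, 0.002, -0.961], [0.0, 1.0, 0.002]]
```

Call:
step_arm([
  {"rx": 0,"ry": 0,"rz": 0,"dx": -0.4,"dy": 0,"dz": 0.4,"gripper": -1},
  {"rx": 0,"ry": 0,"rz": 0,"dx": 0,"dy": 0,"dz": 0,"gripper": -1},
  {"rx": 0,"ry": 0,"rz": 0,"dx": 0,"dy": 0,"dz": 0,"gripper": -1},
], grip_force=20)

```text
clock: 37.95
tcp_pos: [0.5023, 0.3228, 0.0375]
orientation: [-0.323, -2.332, -0.141]
contact_force: [0.5, -3.2, 6.9]
grip_width: 0.0324
gripper_force: 116.0
```

Call:
step_arm([
  {"rx": 0,"ry": 0,"rz": 0,"dx": 0,"dy": 0,"dz": 0,"gripper": -0.2},
  {"rx": 0,"ry": 0,"rz": 0,"dx": 0,"dy": 0,"dz": 0,"gripper": -0.12},
  {"rx": 0,"ry": 0,"rz": 0,"dx": 0,"dy": 0,"dz": 0,"gripper": 0.0},
  {"rx": 0,"ry": 0,"rz": 0,"dx": 0,"dy": 0,"dz": 0,"gripper": 0.05},
  {"rx": 0,"ry": 0,"rz": 0,"dx": 0,"dy": 0,"dz": 0,"gripper": 0.05},
])

```text
clock: 38.58
tcp_pos: [0.5021, 0.3228, 0.0359]
orientation: [-0.324, -2.332, -0.14]
contact_force: [-0.7, -0.1, 0.3]
grip_width: 0.0446
gripper_force: 0.0
```

Call:
step_arm([
  {"rx": 0,"ry": 0,"rz": 0,"dx": 0,"dy": 0,"dz": -8,"gripper": 0.05},
  {"rx": 0,"ry": 0,"rz": 0,"dx": 0,"dy": 0,"dz": -25,"gripper": 0.05},
  {"rx": 0,"ry": 0,"rz": 0,"dx": 0,"dy": 0,"dz": -40,"gripper": 0.05},
  {"rx": 0,"ry": 0,"rz": 0,"dx": 15,"dy": 0,"dz": -40,"gripper": 0.05},
  {"rx": 0,"ry": 0,"rz": 0,"dx": 40,"dy": 0,"dz": -40,"gripper": 0.05},
  {"rx": 0,"ry": 0,"rz": 0,"dx": 40,"dy": 0,"dz": -30,"gripper": 0.05},
  {"rx": 0,"ry": 0,"rz": 0,"dx": 0,"dy": 0,"dz": 0,"gripper": 0.05},
])

```text
clock: 39.45
tcp_pos: [0.5646, 0.3058, 0.2377]
orientation: [-0.322, -2.34, -0.147]
contact_force: [-0.3, -0.0, -0.6]
grip_width: 0.0445
gripper_force: 0.0
```

Run:
```python
from plan import *
st();im=r.grab_frame("wrist");cv2.imwrite("pics/w7.png",im);top=r.grab_frame("top");cv2.imwrite("pics/top7.png",top);c=r.camera_info("wrist")
hsv=cv2.cvtColor(im,cv2.COLOR_BGR2HSV)
m=cv2.inRange(hsv,(0,0,185),(179,40,255))
for k in rect(m)[:12]:
    M=cv2.moments(k);a=cv2.contourArea(k)
    if a>60:
        u=(M["m10"]/M["m00"],M["m01"]/M["m00"]);x=ray("wrist",[u],.056,c)[0]*1000-TC[:2]
        print("white",a,np.round(u,0),cv2.boundingRect(k)[2:],"tray xy",(x@ut[:2]).round(1),(x@d(74.2)[:2]).round(1))
# dark-blue plane bodies: rectangle at z=56
mb=cv2.inRange(hsv,(95,20,60),(125,90,170))
for k in rect(cv2.morphologyEx(mb,cv2.MORPH_OPEN,np.ones((5,5))))[:4]:
    w=(ray("wrist",k.reshape(-1,2),.056,c)*1000).astype(np.float32);R=cv2.minAreaRect(w);print("body",cv2.contourArea(k),np.round(R[0],0),np.round(R[1],0),round(R[2],1))
# bystanders: compare top pictures before/after outside arm
a=cv2.imread("pics/top0.png");df=cv2.absdiff(a,top).max(2)
for n,(x,y) in dict(cork=(250,140),square=(320,155),offcut=(376,150),slat=(200,148),slat2=(252,297),black=(470,326),purple=(175,334),board=(393,315)).items(): print(n,df[y-12:y+12,x-25:x+25].mean().round(1),end=" ")
```

```text
t 39.45 tcp [564.6 305.8 237.7] x [-0.683  0.187  0.706] y [0.274 0.962 0.01 ] z [-0.677  0.2   -0.708] q [-0.27  0.8  -0.2   1.24 -0.36  1.72  0.9 ] F [-0.3 -0.  -0.6] w 44.5
white 783.5 [99.  8.] (55, 24) tray xy -656.4 -558.3
white 420.0 [398. 233.] (18, 62) tray xy -31.7 47.2
white 330.5 [298. 220.] (13, 57) tray xy -46.1 -51.5
white 268.0 [154.   4.] (49, 13) tray xy -603.7 -386.0
white 157.5 [318. 243.] (16, 14) tray xy -20.9 -31.9
white 146.5 [422. 254.] (15, 14) tray xy -8.8 69.1
body 4112.5 [441. 338.] [ 32. 146.] 73.5
body 3839.5 [479. 432.] [ 32. 145.] 74.0
body 178.5 [506. 401.] [10. 20.] 73.2
cork 51.0 square 2.8 offcut 2.6 slat 78.5 slat2 22.3 black 3.1 purple 2.8 board 2.5
```

Run:
```python
from h import *
a=cv2.imread("pics/scene0.png");b=r.grab_frame("scene");df=cv2.absdiff(a,b).max(2)
for n,(x,y) in dict(slat=(382,211),slatL=(360,213),cork=(397,350),slat2=(463,350),square=(315,335),offcut=(230,333)).items(): print(n,df[y-8:y+8,x-20:x+20].mean().round(1),end=" ")
t=cv2.imread("pics/top7.png");hsv=cv2.cvtColor(t,cv2.COLOR_BGR2HSV)
print([hsv[297,x].tolist() for x in range(215,295,8)])
```

```text
slat 0.8 slatL 0.8 cork 0.7 slat2 0.7 square 0.8 offcut 0.8 [[14, 128, 126], [14, 119, 137], [16, 97, 174], [17, 93, 179], [17, 93, 175], [15, 69, 115], [15, 33, 122], [17, 37, 138], [14, 37, 146], [18, 38, 147]]
```

All the bystanders are unmoved. Handing in.

```bash
python3 -c "
from bench import r
print(r.hand_in())"
```

```text
the job is handed in; nothing more can be done
None
```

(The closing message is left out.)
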